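# Rack the coated tiles and empty the stopper tray

## Task

The coating test is over: take the ceramic sample tiles from the bench and the scale and stack them flat in one pile on the middle of the sloped rest, lengthwise up the slope, with the short edge of each one resting against the backstop. Then, or before, take the blue tray by its handle and tip the white stoppers it holds (the tiles dried on them) into the grey bin, and stand the empty tray upright in the middle of the cork mat. There may be fewer tiles or stoppers than usual; leave the timer, the spirit burner and the small bottle where they are.

Things in the scene. Friction and masses are not known exactly. Their poses are not given: they have to be found in the camera images.
- rest_board: sloped slippery board of the grey sample rest (fixed), 116 wide, 120 long up the slope, 8 thick; it rises 25 degrees away from the robot. Origin: middle of the line where its top face meets the backstop at its low end, about 34 mm above the bench. x points up the slope, y across, z square out of the face. A released tile mostly slides down to the backstop by itself
- backstop_top (a point): middle of the top inner edge of the rest's backstop, a plate square to the board at its low end (nearest the robot), 100 wide, 60 high above the board, 8 thick. Two pairs of guide cheeks, 56 high and 6 thick, stand on the board at 0 to 18 mm and at 72 to 96 mm up the slope from the backstop, 76 mm apart inside (38 each side of the middle): a 60 mm wide tile has 8 mm of play each side, and fingers go between the pairs
- tray: blue slippery scoop tray with a bridge handle, 120 x 80, 200 g, floor 4 thick. Origin: centre of underside, z up. The -x end is the pouring end, closed only by a 15 degree ramp 27 long, 10 high; other sides are walls 26 high. A steel bridge, posts at y = -38 and +38, strap 68 to 72 up, stands over the middle. Tipped 45 degrees or more, pouring end down, the stoppers slide out under the bridge
- tray_lip (a point): middle of the tray's pouring edge, 62 mm from the tray's origin along -x and 10 mm above the underside
- tray_grip (a point): centre of the tray's black grip block on top of the bridge: 16 (tray x) by 40 (tray y) mm, 26 mm high, from 72 to 98 mm above the tray's underside
- mat: cork mat fixed on the bench, 150 (x) x 130 (y) mm, 3 mm thick: the tray's parking place. Origin: centre of its underside; z up
- stopper_bin: open grey bin fixed on the bench, 150 (x) x 160 (y) mm, 65 mm high, walls and floor 4 mm. Origin: centre of its underside; z up
- timer: bystander: white lab timer with a display, 70 x 66 x 19 mm, loose. Origin: centre of its underside
- spirit_burner: bystander: spirit burner, a round glass body with violet contents and a white cap, 69 mm across, 81 mm high, loose. Origin: centre of its underside
- bottle_small: bystander: small amber reagent bottle with a red cap, 44 mm across, 89 mm high, loose. Origin: centre of its underside
- tile_0: flat ceramic sample tile, white with a blue coated face, 90 (x) x 60 (y) x 10 (z) mm, about 130 g, slippery, loose; may be absent. Starts on the bench, coated face up. Origin: centre of the underside; z out of the coated face
- tile_1: flat ceramic sample tile, white with a green coated face, 90 (x) x 60 (y) x 10 (z) mm, about 130 g, slippery, loose; may be absent. Starts on the bench, coated face up. Origin: centre of the underside; z out of the coated face
- tile_2: flat ceramic sample tile, white with a yellow coated face, 90 (x) x 60 (y) x 10 (z) mm, about 130 g, slippery, loose; may be absent. Starts on the bench, coated face up. Origin: centre of the underside; z out of the coated face
- tile_3: flat ceramic sample tile, white with a terracotta (orange-brown) coated face, 90 (x) x 60 (y) x 10 (z) mm, about 130 g, slippery, loose; may be absent. Starts on the bench, coated face up. Origin: centre of the underside; z out of the coated face
- tile_4: flat ceramic sample tile, white with a red coated face, 90 (x) x 60 (y) x 10 (z) mm, about 130 g, slippery, loose; may be absent. Starts on the weighing pan, 59 mm above the bench, coated face up. Origin: centre of the underside; z out of the coated face
- stopper_0: white tapered stopper of slippery plastic, 24 mm across the top, 19 mm across the foot, 20 mm high, 18 g, loose; starts in the tray; may be absent. Origin: centre of its narrow foot
- stopper_1: white tapered stopper of slippery plastic, 24 mm across the top, 19 mm across the foot, 20 mm high, 18 g, loose; starts in the tray; may be absent. Origin: centre of its narrow foot
- stopper_2: white tapered stopper of slippery plastic, 24 mm across the top, 19 mm across the foot, 20 mm high, 18 g, loose; starts in the tray; may be absent. Origin: centre of its narrow foot
- stopper_3: white tapered stopper of slippery plastic, 24 mm across the top, 19 mm across the foot, 20 mm high, 18 g, loose; starts in the tray; may be absent. Origin: centre of its narrow foot
- stopper_4: white tapered stopper of slippery plastic, 24 mm across the top, 19 mm across the foot, 20 mm high, 18 g, loose; starts in the tray; may be absent. Origin: centre of its narrow foot

How it is judged:
On the way:
1. the tray is tipped (by 0.5 rad or more) over the bin (angle between tray's own z axis and vertical above 0.5 rad and horizontal distance between tray_lip and stopper_bin below 0.11 m and height (world z) of tray_lip above 0.03 m), for 0.2 s.
At the end, for the whole second after the job is handed in: Tiles lie flat (0.10 rad), lengthwise (0.15 rad), piled on the sloped board, centres within 15 mm of its middle line, lower edges within 6 mm of the backstop; stoppers are in the bin; the tray stands upright on the mat, centre within 30 mm of the mat's; all at rest (x of tile_0 in the frame of rest_board between 0.04 and 0.051 m and y of tile_0 in the frame of rest_board between -0.015 and 0.015 m and z of tile_0 in the frame of rest_board between -0.004 and 0.055 m and angle between the z axis of each of tile_0, tile_1, tile_2, tile_3, tile_4 and the z axis of rest_board, either way round below 0.1 rad and angle between the x axis of each of tile_0, tile_1, tile_2, tile_3, tile_4 and the x axis of rest_board, either way round below 0.15 rad and linear speed of each of tile_0, tile_1, tile_2, tile_3, tile_4, tray below 0.02 m/s and x of tile_1 in the frame of rest_board between 0.04 and 0.051 m and y of tile_1 in the frame of rest_board between -0.015 and 0.015 m and z of tile_1 in the frame of rest_board between -0.004 and 0.055 m and x of tile_2 in the frame of rest_board between 0.04 and 0.051 m and y of tile_2 in the frame of rest_board between -0.015 and 0.015 m and z of tile_2 in the frame of rest_board between -0.004 and 0.055 m and x of tile_3 in the frame of rest_board between 0.04 and 0.051 m and y of tile_3 in the frame of rest_board between -0.015 and 0.015 m and z of tile_3 in the frame of rest_board between -0.004 and 0.055 m and x of tile_4 in the frame of rest_board between 0.04 and 0.051 m and y of tile_4 in the frame of rest_board between -0.015 and 0.015 m and z of tile_4 in the frame of rest_board between -0.004 and 0.055 m and x of stopper_0 in the frame of stopper_bin between -0.075 and 0.075 m and y of stopper_0 in the frame of stopper_bin between -0.08 and 0.08 m and height (world z) of each of stopper_0, stopper_1, stopper_2, stopper_3, stopper_4 below 0.06 m and linear speed of each of stopper_0, stopper_1, stopper_2, stopper_3, stopper_4 below 0.05 m/s and x of stopper_1 in the frame of stopper_bin between -0.075 and 0.075 m and y of stopper_1 in the frame of stopper_bin between -0.08 and 0.08 m and x of stopper_2 in the frame of stopper_bin between -0.075 and 0.075 m and y of stopper_2 in the frame of stopper_bin between -0.08 and 0.08 m and x of stopper_3 in the frame of stopper_bin between -0.075 and 0.075 m and y of stopper_3 in the frame of stopper_bin between -0.08 and 0.08 m and x of stopper_4 in the frame of stopper_bin between -0.075 and 0.075 m and y of stopper_4 in the frame of stopper_bin between -0.08 and 0.08 m and horizontal distance between tray and mat below 0.03 m and height (world z) of tray between 0 and 0.008 m and angle between tray's own z axis and vertical below 0.06 rad); the robot touches nothing.
It fails at once if the timer is pushed more than 30 mm or tipped over (distance of timer from where it was at the start of the episode above 0.03 m or angle between timer's own z axis and vertical above 0.5 rad).
It fails at once if the spirit burner is pushed more than 30 mm or tipped over (distance of spirit_burner from where it was at the start of the episode above 0.03 m or angle between spirit_burner's own z axis and vertical above 0.5 rad).
It fails at once if the small bottle is pushed more than 30 mm or tipped over (distance of bottle_small from where it was at the start of the episode above 0.03 m or angle between bottle_small's own z axis and vertical above 0.5 rad).
Of tile_0, tile_1, tile_2, tile_3, tile_4 only 3 to 5 are there at a start; the rules pass over those that are not, and their reading is None.
Of stopper_0, stopper_1, stopper_2, stopper_3, stopper_4 only 3 to 5 are there at a start; the rules pass over those that are not, and their reading is None.
At some moment in a run one of tile_0, tile_1, tile_2, tile_3, tray may be knocked a few centimetres aside while the robot is not near it.
It also fails if it takes over 210 s, if anything falls off the work surface, if the arm or the gripper's body presses on something with over 40 N, if the wrist force passes 120 N, or if a joint passes its speed limit or range.

## Robot

A 7-joint arm with a two-finger parallel gripper is mounted at the origin on a cart in front of the work surface, level with it; the furniture and walls round the work are solid. World frame = base frame: x ahead of the robot, y to its left, z up, the work surface at z = 0. Lengths are in m, angles in rad, forces in N, time in s.
With the tool pointing down it reaches from about 0.4 to 0.85 m from the base axis. Payload 4.5 kg.
Tool frame: the origin (TCP) lies between the finger pads; the fingertips stand 19 mm ahead of it and the grasp point (between the pads) is the TCP; z points along the fingers, y is the direction in which the jaws open and shut (so a half turn about z gives the same grasp; the last joint's range is limited). The gripper opens to 88 mm and grips with 3 to 60 N. Pads are 18 mm wide; open, the fingers measure 123 mm over their backs; the gripper's body (75 mm by 187 mm) begins 45 mm behind the grasp point.
Start: joints at [1.32, 0.689, -0.195, 1.565, 0.157, 0.902, -0.215], TCP at [0.176, -0.6, 0.258] pointing down, gripper open.
Joint ranges: [-3.01, 3.01], [-0.46, 2.08], [-1.47, 1.51], [0.13, 2.56], [-1, 4.14], [0.04, 2.09], [-2.66, 2.66]. Speed limits (rad/s): [2.57, 2.57, 3.14, 3.14, 3.14, 3.14, 3.14].

## Interface

Orientations are given as a unit quaternion [x, y, z, w].
In Python, from plant import status, snapshot, finish_job, cut_out, tip_of gives the robot as it stands. The module is installed in compiled form; this text tells all that it offers.
- The arm moves only by the tool carry_out, never from a script. Its arguments are lists of equal length, an entry for each row: "linear": the shift along the world's x, y, z in m, a list of three; "roll": the turn about the world's z in rad. A call has 1 to 8 rows; each row is the pose to reach, as a shift and turn from the pose measured when the call began; what a row does not reach only later rows make up. A row lasts 1/12 s, in which the tool goes at most 41.7 mm and 7.16 degrees, less where a joint would pass 70% of its speed; a pose out of reach is approached as far as the arm can. A call with a gripper value outside its range is refused whole. "gripper" is the opening, from 0 (shut) to 1 (fully open), set as the call begins (left out, the last holds). The fingers move at their own pace and stop on an object; "grip_force" is the grip in N (left out, the last holds). Time passes only in rows, so rows that repeat a pose let the fingers close. It gives the time, the measured TCP pose, the force and the opening at its end, in the units of the state.
- status.get_state(): the state, without advancing time (a new reading comes with each control period).
- snapshot(name): name is "scene" or "top" or "wrist"; returns a dict with "img" (420x560x3 uint8, red, green, blue), "range_z" (420x560 float32, m along the optical axis (not along the pixel's ray), 0 where there is no reading), "fx", "fy", "cx", "cy" (pixels), "world_from_camera" (4x4, takes a point from camera to world coordinates). Camera axes: x right, y down, z forward; pixel columns grow to the right and rows downward; lengths in m; the calibration is good to about 2 mm. A picture is of the moment at which its call begins.
- finish_job(): hands the job in, once; it reports no verdict.
Trained networks look in a picture, given as the dict that the camera call returned (one of the last four; its "shot" number tells which), for a name from the list of things; names that differ only in an ending like _2 or _b are one class to them, and where a whole thing is asked for, a point or a joint stands for the part that bears it (a point fixed in the world has none). Each returns a list of dicts, best first, with "confidence" (0 to 1); they miss things now and then, are a little off and sometimes report something else, mostly with a low value. They report only what shows in the picture. A call takes as long as a camera call.
- cut_out(picture, query): "region" (420x560 bool, what is visible of it) and "pixel" ([column, row] in pixels, amid what is visible of it).
- tip_of(picture, query): "pixel" ([column, row] in pixels: a listed point, or the origin of a listed thing).
The state is a dict: "clock": time; "q": joint angles; "qd": joint speeds; "joint_torque": joint torques, N m; "tool_pos": TCP position; "eef_rot": TCP orientation; "contact_force": force on the tool from outside, world axes, zero at the start; "moment": the same for the moment, N m; "opening": opening from 0.0 (shut) to 1.0 (fully open).
Only numpy, scipy, OpenCV 4.12 (cv2) and the standard library are available. Lean on these libraries where they do the work, as an engineer would, in place of code of your own. Each camera call takes 0.05 s, during which the arm holds its last target.

## Working session

There is one attempt and no reset: what is moved stays moved. The work goes in short steps, Python scripts to look and compute and a tool call to move; the robot and the scene stay as the last step left them, time stands still between calls to the robot, and variables do not carry over. Pictures are saved under pics/ and viewed, and the job is handed in when it is done.

Besides the shell and the picture viewer there is one more tool, called in YAML: its name, and indented under it one key for each argument. carry_out: Moves the arm, as the interface text tells. Its arguments: {"type":"object","properties":{"linear":{"type":"array"},"roll":{"type":"array"},"gripper":{"type":"number"},"grip_force":{"type":"number"}},"required":["linear","roll"]}

```bash
ls -la; mkdir -p pics; cat > h.py <<'E'
import numpy as np, cv2, os
from plant import status, snapshot, finish_job, cut_out, tip_of
def save(n,im): cv2.imwrite('pics/%s.png'%n, cv2.cvtColor(im,cv2.COLOR_RGB2BGR))
def cloud(s):
    d=s['range_z']; v,u=np.mgrid[0:420,0:560]
    P=np.stack([(u-s['cx'])/s['fx']*d,(v-s['cy'])/s['fy']*d,d],-1)
    T=np.array(s['world_from_camera']); W=P@T[:3,:3].T+T[:3,3]; W[d<=0]=np.nan
    return W
def proj(s,p):
    T=np.linalg.inv(np.array(s['world_from_camera'])); q=T[:3,:3]@np.array(p)+T[:3,3]
    return q[0]/q[2]*s['fx']+s['cx'], q[1]/q[2]*s['fy']+s['cy']
def st():
    s=status.get_state(); print({k:np.round(s[k],3).tolist() for k in ['clock','tool_pos','eef_rot','opening','contact_force','q']})
E
python3 - <<'E'
from h import *
st()
for n in ['scene','top']:
    s=snapshot(n); save(n+'0',s['img']); T=np.array(s['world_from_camera']); print(n,T.round(3).tolist(),s['fx'],s['cx'],s['cy'])
E
```

```text
total 12
drwxr-xr-x  3 agent agent 4096 Dec  6 04:50 .
drwxr-xr-x 23 root  root  4096 Dec  6 04:50 ..
drwxr-xr-x  2 agent agent 4096 Dec  6 04:50 pics
{'clock': 0.0, 'tool_pos': [0.175, -0.599, 0.257], 'eef_rot': [0.99, 0.142, -0.0, -0.001], 'opening': 0.999, 'contact_force': [0.078, -0.346, 0.469], 'q': [1.32, 0.69, -0.194, 1.566, 0.157, 0.903, -0.215]}
scene [[-0.741, -0.385, 0.55, -0.17], [-0.671, 0.412, -0.616, 0.779], [0.011, -0.826, -0.564, 0.827], [0.0, 0.0, 0.0, 1.0]] 482.57315903636345 276.60725541349524 208.53800128458303
top [[-0.028, -0.987, 0.16, 0.308], [-1.0, 0.027, -0.006, -0.066], [0.002, -0.16, -0.987, 1.757], [0.0, 0.0, 0.0, 1.0]] 478.3193089453992 276.85932533442724 209.85879079268148
```

View pics/scene0.png

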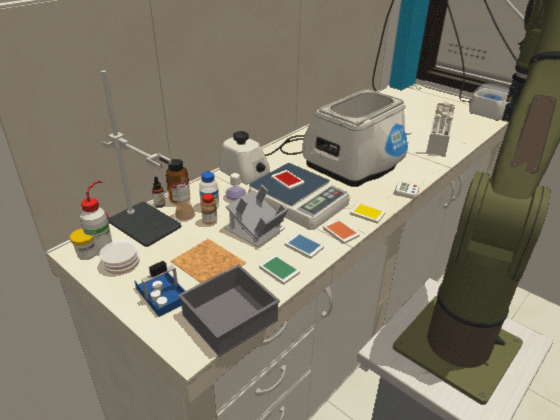

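View pics/top0.png

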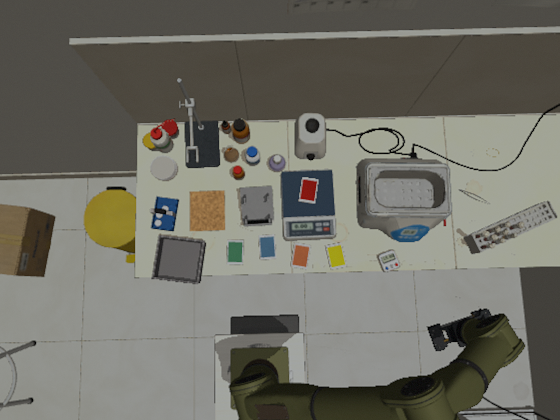

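```bash
cat > meas.py <<'E'
from h import *
import sys
def meas(cam='top',names=None):
    s=snapshot(cam); W=cloud(s)
    for n in names:
        r=cut_out(s,n)
        for k,o in enumerate(r[:6]):
            if o['confidence']<0.3: continue
            m=o['region']; P=W[m]; P=P[~np.isnan(P[:,0])]
            if len(P)<5: continue
            zt=np.percentile(P[:,2],80)
            Q=P[abs(P[:,2]-zt)<0.012]
            (c,sz,a)=cv2.minAreaRect((Q[:,:2]*1000).astype(np.float32))
            col=s['img'][m].mean(0).astype(int)
            print(n,round(o['confidence'],2),'px',np.round(o['pixel']),'med',np.nanmedian(P,0).round(3),'ztop',zt.round(3),'rect',np.round(c),np.round(sz),round(a,1),'n',m.sum(),col)
        if not r: print(n,'none')
    return s
E
python3 - <<'E'
from meas import *
s=meas('top',['tile_0','tile_1','tile_2','tile_3','tile_4','tray','rest_board','mat','stopper_bin','timer','spirit_burner','bottle_small','stopper_0'])
for n in ['tile_0','tile_1','tile_2','tile_3','tile_4','backstop_top','tray_lip','tray_grip','rest_board','mat','stopper_bin','tray']:
    W=cloud(s)
    for o in tip_of(s,n)[:2]:
        u,v=np.round(o['pixel']).astype(int); print(n,round(o['confidence'],2),np.round(o['pixel'],1),W[v,u].round(3))
E
```

```text
tile_0 0.98 px [309. 191.] med [ 0.651 -0.189  0.069] ztop 0.073 rect [ 654. -189.] [63. 94.] 84.1 n 431 [135  68  64]
tile_0 0.92 px [232. 252.] med [0.443 0.084 0.01 ] ztop 0.014 rect [443.  83.] [59. 89.] 86.5 n 404 [ 89 121 102]
tile_0 0.9 px [268. 244.] med [ 0.458 -0.033  0.01 ] ztop 0.013 rect [457. -33.] [89. 63.] 3.2 n 413 [ 94 114 129]
tile_0 0.79 px [337. 255.] med [ 0.418 -0.286  0.01 ] ztop 0.014 rect [ 418. -285.] [90. 61.] 11.6 n 412 [159 157  66]
tile_0 0.76 px [300. 252.] med [ 0.422 -0.155  0.01 ] ztop 0.014 rect [ 422. -156.] [60. 89.] 78.8 n 409 [152 108  86]
tile_0 0.67 px [258. 208.] med [ 0.603 -0.001  0.062] ztop 0.079 rect [598.  -0.] [112. 143.] 88.9 n 1258 [101 101 100]
tile_1 0.98 px [309. 191.] med [ 0.651 -0.189  0.069] ztop 0.073 rect [ 654. -189.] [63. 94.] 84.1 n 431 [135  68  64]
tile_1 0.92 px [232. 252.] med [0.443 0.084 0.01 ] ztop 0.014 rect [443.  83.] [59. 89.] 86.5 n 404 [ 89 121 102]
tile_1 0.9 px [268. 244.] med [ 0.458 -0.033  0.01 ] ztop 0.013 rect [457. -33.] [89. 63.] 3.2 n 413 [ 94 114 129]
tile_1 0.79 px [337. 255.] med [ 0.418 -0.286 
[... 3981 characters left out ...]
47  0.011]
tile_2 0.81 [337.9 255. ] [ 0.418 -0.295  0.007]
tile_3 0.82 [270.2 247. ] [ 0.454 -0.047  0.011]
tile_3 0.81 [337.9 255. ] [ 0.418 -0.295  0.007]
tile_4 0.82 [270.2 247. ] [ 0.454 -0.047  0.011]
tile_4 0.81 [337.9 255. ] [ 0.418 -0.295  0.007]
backstop_top 0.72 [259.6 225. ] [ 0.537 -0.012  0.005]
tray_lip 0.65 [166.2 198.2] [0.647 0.334 0.01 ]
tray_grip 0.92 [159.1 213.7] [0.586 0.357 0.021]
tray_grip 0.16 [166.2 213.3] [0.581 0.32  0.071]
rest_board 0.74 [256.6 221.7] [ 0.539 -0.004  0.076]
rest_board 0.34 [235.1 254.2] [0.433 0.081 0.004]
mat 0.76 [206.7 209.8] [ 0.6    0.184 -0.005]
stopper_bin 0.58 [180.  255.1] [0.434 0.282 0.007]
tray 0.86 [167.9 214.3] [0.576 0.312 0.076]
```

```bash
python3 - <<'E'
from h import *
for n,c in [('top',(130,100,360,290)),('scene',(60,140,400,350))]:
    s=snapshot(n); x0,y0,x1,y1=c
    save(n+'1z',cv2.resize(s['img'][y0:y1,x0:x1],None,fx=780/(x1-x0),fy=780/(x1-x0) if (y1-y0)*780/(x1-x0)<600 else 590/(y1-y0),interpolation=cv2.INTER_CUBIC)[:600])
E
```

```text
(no output)
```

View pics/top1z.png

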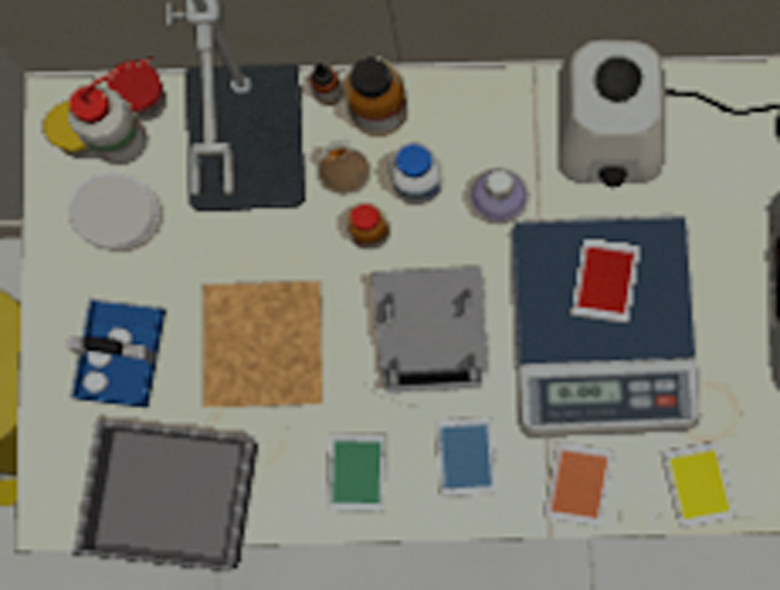

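View pics/scene1z.png

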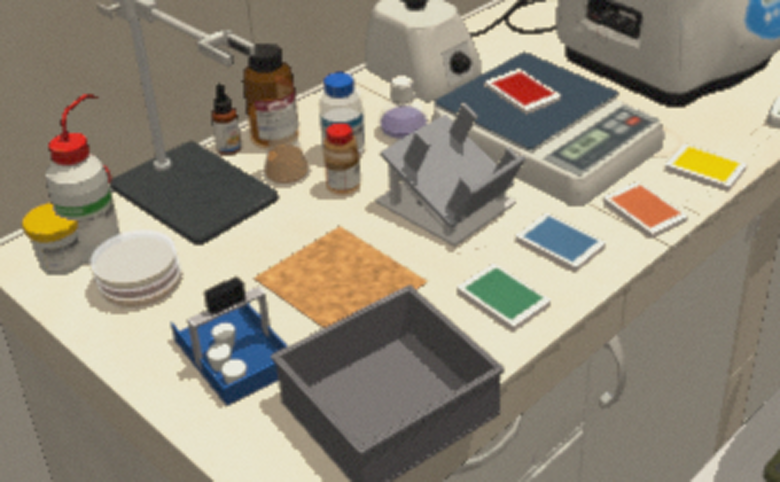

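```bash
cat > tiles.py <<'E'
from h import *
def rect(P):
    (c,sz,a)=cv2.minAreaRect((P[:,:2]*1000).astype(np.float32))
    b=cv2.boxPoints((c,sz,a)); e=[b[1]-b[0],b[2]-b[1]]; e=max(e,key=lambda x:np.hypot(*x))
    yaw=np.degrees(np.arctan2(e[1],e[0])); yaw=(yaw+90)%180-90
    return np.round(c,1),np.round(sorted(sz),1),round(yaw,1)
COL=lambda c: ['blue','green','yellow','terra','red','?'][int(np.argmin([np.abs(np.array(c)-np.array(k)).sum() for k in [(60,100,150),(50,120,80),(210,200,20),(200,95,50),(160,20,20),(100,100,100)]]))]
def tiles(cam='top'):
    s=snapshot(cam); W=cloud(s); out=[]
    for o in cut_out(s,'tile_0'):
        if o['confidence']<0.3: continue
        m=o['region']; k=cv2.erode(m.astype(np.uint8),np.ones((3,3)))>0
        P=W[m]; P=P[~np.isnan(P[:,0])]; zt=np.median(P[:,2]); P=P[abs(P[:,2]-zt)<0.02]
        hsv=cv2.cvtColor(s['img'],cv2.COLOR_RGB2HSV)
        sat=m&(hsv[...,1]>np.percentile(hsv[...,1][m],60)*0.7)
        Q=W[sat];Q=Q[~np.isnan(Q[:,0])]
        print(cam,round(o['confidence'],2),COL(np.median(s['img'][k],0)),'z',round(float(zt),3),'full',*rect(P),'face',*rect(Q))
    return s
E
python3 - <<'E'
from tiles import *
tiles('top'); tiles('scene')
E
```

```text
top 0.9 terra z 0.01 full [ 423.  -156.8] [60.4 90.5] -10.2 face [ 420.  -157.6] [47.5 69.6] -11.8
top 0.76 green z 0.01 full [443.3  82.8] [58.7 88.9] -3.5 face [439.7  80.7] [45.2 66.7] -1.0
top 0.74 yellow z 0.01 full [ 418.7 -285.8] [62.5 92.6] 9.5 face [ 416.8 -286.6] [48.6 69.6] 11.0
top 0.74 red z 0.069 full [ 654.2 -189. ] [59.4 91.6] -11.2 face [ 651.7 -190.7] [47.3 69.4] -10.7
top 0.66 blue z 0.01 full [459.3 -34.9] [59.6 93.7] 2.8 face [456.4 -36. ] [47.9 70.7] 2.4
scene 0.81 ? z 0.011 full [442.6  75. ] [73.7 92.8] -3.1 face [443.3  79.4] [49.6 71.5] -3.3
scene 0.8 terra z 0.011 full [ 419.5 -161.5] [72.3 91.3] -15.2 face [ 422.  -159.6] [51.5 73.4] -12.1
scene 0.72 red z 0.07 full [ 652.5 -190.1] [63.5 93.9] -12.3 face [ 656.3 -192.4] [48.4 73.9] -11.9
scene 0.71 blue z 0.011 full [462. -44.] [ 79.3 103. ] 3.3 face [458.6 -38.3] [50.6 71.9] -2.3
scene 0.68 yellow z 0.01 full [ 422.6 -293. ] [80.7 96.9] 10.4 face [ 418.6 -288.6] [47.1 72.5] 9.2
```

carry_out:
  linear:
    - [0.02, 0.03, 0.03]
    - [0.04, 0.06, 0.05]
    - [0.06, 0.09, 0.07]
    - [0.08, 0.12, 0.09]
    - [0.1, 0.155, 0.1]
    - [0.12, 0.19, 0.1]
    - [0.14, 0.225, 0.1]
    - [0.16, 0.26, 0.1]
  roll: [-0.05, -0.1, -0.15, -0.2, -0.25, -0.286, -0.286, -0.286]

```text
clock: 2.37
tool_pos: [0.3364, -0.338, 0.3584]
eef_rot: [1.0, -0.001, 0.001, 0.001]
contact_force: [0.5, 0.4, 0.0]
opening: 0.996
```

carry_out:
  linear:
    - [0.02, 0.035, 0.0]
    - [0.04, 0.075, 0.01]
    - [0.06, 0.115, 0.02]
    - [0.08, 0.155, 0.02]
    - [0.1, 0.195, 0.02]
    - [0.12, 0.235, 0.02]
    - [0.14, 0.275, 0.02]
    - [0.16, 0.31, 0.02]
  roll: [0, 0, 0, 0, 0, 0, 0, 0]

```text
clock: 3.03
tool_pos: [0.4873, -0.0431, 0.3787]
eef_rot: [1.0, -0.001, 0.001, 0.001]
contact_force: [1.0, -0.4, -0.7]
opening: 1.0
```

```bash
python3 - <<'E'
from h import *
st()
s=snapshot('wrist'); save('w1',s['img']); print(np.array(s['world_from_camera']).round(3).tolist(),s['fx'])
E
```

```text
{'clock': 3.033, 'tool_pos': [0.487, -0.043, 0.379], 'eef_rot': [1.0, -0.001, 0.001, 0.001], 'opening': 1.0, 'contact_force': [0.965, -0.417, -0.707], 'q': [0.165, 0.367, -0.248, 1.782, 0.106, 1.004, -1.697]}
[[-0.002, -0.967, -0.254, 0.553], [-1.0, 0.002, -0.001, -0.043], [0.001, 0.254, -0.967, 0.506], [0.0, 0.0, 0.0, 1.0]] 307.9389344093781
```

View pics/w1.png

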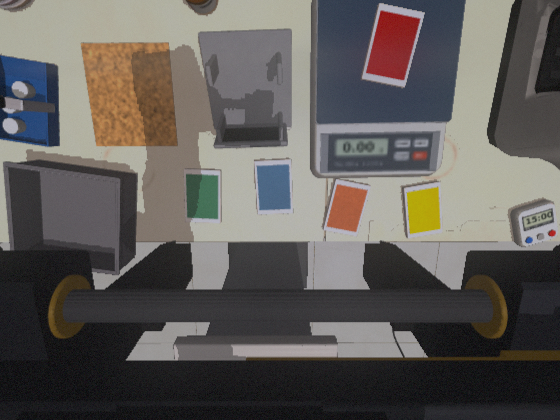

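```bash
python3 - <<'E'
from tiles import *
s=snapshot('wrist'); W=cloud(s)
# board face: fit plane
m=(W[...,2]>0.02)&(W[...,2]<0.16)&(abs(W[...,1])<0.08)&(W[...,0]>0.5)&(W[...,0]<0.69)
P=W[m]; print(len(P),P.min(0).round(3),P.max(0).round(3))
n0=np.array([-np.sin(np.radians(25)),0,np.cos(np.radians(25))])
d=P@n0
h,e=np.histogram(d,bins=np.arange(d.min(),d.max(),0.002)); k=h.argmax(); print('plane d',e[k],h[k])
B=P[abs(d-e[k]-0.001)<0.004]
A=np.c_[B[:,:2],np.ones(len(B))]; c=np.linalg.lstsq(A,B[:,2],rcond=None)[0]; print('slope',np.degrees(np.arctan(np.hypot(c[0],c[1]))),'dir',np.degrees(np.arctan2(c[1],c[0])))
print('board extents',B.min(0).round(3),B.max(0).round(3),rect(B))
n=np.array([-c[0],-c[1],1]);n/=np.linalg.norm(n)
hh=(P-np.array([0,0,c[2]]))@n
C=P[hh>0.015]; 
sx=np.cos(np.radians(25))*P[:,0]+np.sin(np.radians(25))*P[:,2]
print('s range',sx.min(),sx.max())
# raised things: list clusters by s and y
ss=sx[hh>0.015]; 
for y0 in np.arange(-0.066,0.066,0.006):
    q=(C[:,1]>=y0)&(C[:,1]<y0+0.006)
    if q.sum(): print(round(y0,3),q.sum(),'s',ss[q].min().round(3),np.median(ss[q]).round(3),ss[q].max().round(3),'h',hh[hh>0.015][q].max().round(3))
tp=tip_of(s,'backstop_top'); print(tp[:1])
E
```

```text
9603 [ 0.528 -0.063  0.03 ] [0.672 0.055 0.127]
plane d -0.20661053739234625 5104
slope 24.942169443795727 dir 1.6786837361836944
board extents [ 0.552 -0.063  0.03 ] [0.672 0.055 0.087] (array([612.3,  -4.4]), array([116.1, 117. ]), np.float32(1.8))
s range 0.5132941876970414 0.6438137004350117
-0.06 29 s 0.518 0.523 0.524 h 0.06
-0.054 102 s 0.516 0.523 0.6 h 0.061
-0.048 277 s 0.516 0.6 0.62 h 0.061
-0.042 103 s 0.516 0.523 0.618 h 0.061
-0.036 80 s 0.516 0.523 0.524 h 0.061
-0.03 88 s 0.516 0.523 0.524 h 0.061
-0.024 82 s 0.516 0.523 0.524 h 0.06
-0.018 87 s 0.516 0.523 0.524 h 0.061
-0.012 84 s 0.515 0.523 0.524 h 0.061
-0.006 85 s 0.516 0.522 0.524 h 0.061
-0.0 81 s 0.516 0.522 0.523 h 0.061
0.006 84 s 0.516 0.522 0.523 h 0.061
0.012 84 s 0.514 0.522 0.523 h 0.061
0.018 85 s 0.514 0.522 0.523 h 0.061
0.024 88 s 0.515 0.521 0.522 h 0.061
0.03 339 s 0.514 0.539 0.617 h 0.062
0.036 145 s 0.514 0.599 0.617 h 0.061
0.042 6 s 0.517 0.52 0.52 h 0.056
[{'pixel': [260.0, 147.9], 'confidence': 0.81}]
```

```bash
python3 - <<'E'
from tiles import *
tiles('wrist');st()
E
```

```text
wrist 0.7 blue z 0.011 full [460.  -36.4] [60.4 89.6] 2.3 face [459.  -36.7] [50.9 72.3] 2.5
wrist 0.69 terra z 0.01 full [ 424.  -159.4] [63.7 89.8] -11.3 face [ 423.3 -157.5] [50.6 72.7] -11.5
wrist 0.67 green z 0.01 full [442.4  82.9] [64.8 95.2] -3.3 face [444.1  82. ] [50.7 72.5] -2.8
wrist 0.61 yellow z 0.01 full [ 417.8 -289.3] [66.2 96.8] 9.1 face [ 419.1 -286.6] [51.2 72.4] 10.0
wrist 0.59 red z 0.07 full [ 655.9 -192.7] [63.5 92.6] -10.3 face [ 655.  -190.9] [51.7 73.2] -10.4
{'clock': 3.283, 'tool_pos': [0.487, -0.046, 0.378], 'eef_rot': [1.0, -0.001, 0.0, 0.001], 'opening': 1.001, 'contact_force': [0.025, -1.303, -0.211], 'q': [0.169, 0.367, -0.247, 1.784, 0.106, 1.004, -1.692]}
```

carry_out:
  linear:
    - [-0.01, 0.003, -0.035]
    - [-0.02, 0.006, -0.07]
    - [-0.03, 0.009, -0.11]
    - [-0.04, 0.009, -0.15]
    - [-0.04, 0.009, -0.19]
    - [-0.04, 0.009, -0.23]
    - [-0.04, 0.009, -0.27]
    - [-0.04, 0.009, -0.3]
  roll: [0.02, 0.042, 0.042, 0.042, 0.042, 0.042, 0.042, 0.042]
  gripper: 1

```text
clock: 3.95
tool_pos: [0.4457, -0.0389, 0.0762]
eef_rot: [1.0, 0.019, -0.0, 0.002]
contact_force: [0.1, 0.6, -0.1]
opening: 0.999
```

carry_out:
  linear:
    - [0.0, 0.0, 0.0]
    - [0, 0, 0]
  roll: [0, 0]

```text
clock: 4.12
tool_pos: [0.4442, -0.0409, 0.0754]
eef_rot: [1.0, 0.017, -0.003, 0.002]
contact_force: [-0.2, 0.1, 0.9]
opening: 1.002
```

carry_out:
  linear:
    - [0.001, 0.001, -0.02]
    - [0.002, 0.003, -0.038]
    - [0.002, 0.003, -0.048]
    - [0.002, 0.003, -0.053]
    - [0.002, 0.003, -0.053]
  roll: [0, 0, 0, 0, 0]

```text
clock: 4.53
tool_pos: [0.4538, -0.0404, 0.0305]
eef_rot: [1.0, 0.016, -0.005, 0.003]
contact_force: [-0.2, -1.2, -0.3]
opening: 1.005
```

carry_out:
  linear:
    - [0, 0, 0]
    - [0, 0, 0]
    - [0, 0, 0]
    - [0, 0, 0]
    - [0, 0, 0]
    - [0, 0, 0]
  roll: [0, 0, 0, 0, 0, 0]
  gripper: 0.6
  grip_force: 25

```text
clock: 5.03
tool_pos: [0.4539, -0.0405, 0.031]
eef_rot: [1.0, 0.016, -0.005, 0.003]
contact_force: [0.4, 1.2, -1.0]
opening: 0.6
```

```bash
python3 - <<'E'
from h import *
st()
E
```

```text
{'clock': 5.033, 'tool_pos': [0.454, -0.04, 0.031], 'eef_rot': [1.0, 0.016, -0.005, 0.003], 'opening': 0.6, 'contact_force': [0.413, 1.164, -0.965], 'q': [0.009, 0.931, -0.041, 2.198, 1.064, 0.045, -2.618]}
```

carry_out:
  linear:
    - [0, 0, 0.03]
    - [0, 0, 0.065]
    - [0, 0, 0.1]
    - [0, 0, 0.14]
    - [0, 0, 0.17]
    - [0, 0, 0.17]
    - [0, 0, 0.17]
    - [0, 0, 0.17]
  roll: [0, 0, -0.1, -0.22, -0.34, -0.46, -0.58, -0.7]
  gripper: 1

```text
clock: 5.7
tool_pos: [0.4538, -0.0408, 0.2017]
eef_rot: [0.944, -0.331, -0.005, 0.001]
contact_force: [-0.4, 1.4, -0.1]
opening: 1.003
```

carry_out:
  linear:
    - [0, 0, 0]
    - [0, 0, 0]
    - [0, 0, 0]
    - [0, 0, 0]
    - [0, 0, 0]
    - [0, 0, 0]
    - [0, 0, 0]
    - [0, 0, 0]
  roll: [-0.12, -0.24, -0.36, -0.48, -0.6, -0.72, -0.84, -0.96]

```text
clock: 6.37
tool_pos: [0.4537, -0.0403, 0.2019]
eef_rot: [-0.682, 0.731, 0.005, 0.002]
contact_force: [-0.2, 0.1, -0.6]
opening: 1.004
```

carry_out:
  linear:
    - [0, 0, 0]
    - [0, 0, 0]
    - [0, 0, 0]
    - [0, 0, 0]
    - [0, 0, 0]
    - [0, 0, 0]
    - [0, 0, 0]
    - [0, 0, 0]
  roll: [-0.12, -0.24, -0.36, -0.48, -0.6, -0.72, -0.84, -0.96]

```text
clock: 7.03
tool_pos: [0.4099, -0.0849, 0.2567]
eef_rot: [-0.334, 0.942, 0.023, -0.016]
contact_force: [0.3, -1.6, -0.6]
opening: 0.997
```

```bash
python3 - <<'E'
from h import *
st(); q=status.get_state()['eef_rot']; print(np.degrees(2*np.arctan2(q[1],q[0])))
E
```

```text
{'clock': 7.033, 'tool_pos': [0.41, -0.085, 0.257], 'eef_rot': [-0.334, 0.942, 0.023, -0.016], 'opening': 0.997, 'contact_force': [0.33, -1.591, -0.588], 'q': [-0.567, 0.902, 1.406, 2.149, -1.001, 1.149, -2.653]}
219.01858881171088
```

carry_out:
  linear:
    - [0.01, 0.01, 0]
    - [0.02, 0.02, 0]
    - [0.03, 0.03, 0]
    - [0.04, 0.04, 0]
    - [0.04, 0.04, 0]
    - [0.04, 0.04, 0]
    - [0.04, 0.04, 0]
    - [0.04, 0.04, 0]
  roll: [0.12, 0.24, 0.36, 0.48, 0.6, 0.72, 0.84, 0.96]

```text
clock: 7.7
tool_pos: [0.4499, -0.0441, 0.2564]
eef_rot: [0.734, -0.679, -0.013, 0.025]
contact_force: [-0.3, 0.6, 0.1]
opening: 1.0
```

```bash
python3 - <<'E'
from h import *
st(); q=status.get_state()['eef_rot']; print(np.degrees(2*np.arctan2(q[1],q[0])))
E
```

```text
{'clock': 7.7, 'tool_pos': [0.45, -0.044, 0.256], 'eef_rot': [0.734, -0.679, -0.013, 0.025], 'opening': 1.0, 'contact_force': [-0.343, 0.558, 0.052], 'q': [-0.645, 0.798, 1.185, 2.06, -0.868, 0.98, -2.049]}
-85.56981746073106
```

carry_out:
  linear:
    - [0, 0, 0.01]
    - [0, 0, 0.02]
    - [0, 0, 0.03]
    - [0, 0, 0.04]
    - [0, 0, 0.04]
    - [0, 0, 0.04]
    - [0, 0, 0.04]
    - [0, 0, 0.04]
  roll: [0.12, 0.24, 0.36, 0.48, 0.6, 0.72, 0.84, 0.96]

```text
clock: 8.37
tool_pos: [0.4497, -0.0434, 0.2964]
eef_rot: [0.965, -0.26, -0.0, 0.027]
contact_force: [-0.7, -0.6, -0.1]
opening: 1.002
```

carry_out:
  linear:
    - [0, 0, 0]
    - [0, 0, 0]
    - [0, 0, 0]
    - [0, 0, 0]
    - [0, 0, 0]
    - [0, 0, 0]
    - [0, 0, 0]
    - [0, 0, 0]
  roll: [0.12, 0.24, 0.36, 0.48, 0.6, 0.72, 0.84, 0.96]

```text
clock: 9.03
tool_pos: [0.4492, -0.0428, 0.2963]
eef_rot: [0.976, 0.218, 0.012, 0.024]
contact_force: [-0.5, 0.2, 0.7]
opening: 1.0
```

```bash
cat >> h.py <<'E'
from scipy.spatial.transform import Rotation as Ro
def tilt():
    st(); q=status.get_state()['eef_rot']; M=Ro.from_quat(q).as_matrix()
    print('yaw',np.degrees(np.arctan2(M[1,0],M[0,0])).round(2),'toolz xy deg',np.degrees(M[:2,2]).round(2), 'tilt in tool frame (x,y) deg', np.degrees(M[2,:2]).round(2))
E
python3 - <<'E'
from h import *
tilt()
E
```

```text
{'clock': 9.033, 'tool_pos': [0.449, -0.043, 0.296], 'eef_rot': [0.976, 0.218, 0.012, 0.024], 'opening': 1.0, 'contact_force': [-0.548, 0.175, 0.68], 'q': [-0.471, 0.465, 0.661, 2.071, -0.388, 0.69, -0.7]}
yaw 25.22 toolz xy deg [ 1.99 -2.36] tilt in tool frame (x,y) deg [0.79 2.98]
```

carry_out:
  linear:
    - [0, 0, 0]
    - [0, 0, 0]
    - [0, 0, 0]
    - [0, 0, 0]
    - [0, 0, 0]
    - [0, 0, 0]
    - [0, 0, 0]
    - [0, 0, 0]
  roll: [0.12, 0.24, 0.36, 0.48, 0.6, 0.72, 0.84, 0.96]

```text
clock: 9.7
tool_pos: [0.4486, -0.0424, 0.2962]
eef_rot: [0.763, 0.646, 0.022, 0.015]
contact_force: [0.4, 0.7, 0.5]
opening: 0.998
```

carry_out:
  linear:
    - [0, 0, 0]
    - [0, 0, 0]
    - [0, 0, 0]
    - [0, 0, 0]
    - [0, 0, 0]
    - [0, 0, 0]
    - [0, 0, 0]
    - [0, 0, 0]
  roll: [0.12, 0.24, 0.36, 0.48, 0.6, 0.72, 0.84, 0.96]

```text
clock: 10.37
tool_pos: [0.448, -0.0422, 0.2961]
eef_rot: [0.375, 0.927, 0.027, 0.002]
contact_force: [0.3, -0.9, 0.3]
opening: 0.999
```

carry_out:
  linear:
    - [0, 0, 0]
    - [0, 0, 0]
    - [0, 0, 0]
    - [0, 0, 0]
    - [0, 0, 0]
    - [0, 0, 0]
    - [0, 0, 0]
  roll: [0.12, 0.24, 0.36, 0.48, 0.6, 0.72, 0.82]

```text
clock: 10.95
tool_pos: [0.4474, -0.0419, 0.296]
eef_rot: [-0.028, 0.999, 0.026, -0.009]
contact_force: [-0.5, 0.1, 0.5]
opening: 1.0
```

```bash
python3 - <<'E'
from h import *
tilt()
E
```

```text
{'clock': 10.95, 'tool_pos': [0.447, -0.042, 0.296], 'eef_rot': [-0.028, 0.999, 0.026, -0.009], 'opening': 1.0, 'contact_force': [-0.475, 0.137, 0.503], 'q': [0.201, 0.424, -0.256, 1.998, 0.077, 0.751, 1.537]}
yaw -176.72 toolz xy deg [-1.13  2.93] tilt in tool frame (x,y) deg [0.96 2.99]
```

carry_out:
  linear:
    - [0, 0.002, -0.03]
    - [0, 0.005, -0.06]
    - [0, 0.005, -0.095]
    - [0, 0.005, -0.13]
    - [0, 0.005, -0.165]
    - [0, 0.005, -0.195]
    - [0, 0.005, -0.22]
    - [0, 0.005, -0.225]
  roll: [-0.015, -0.015, -0.015, -0.015, -0.015, -0.015, -0.015, -0.015]

```text
clock: 11.62
tool_pos: [0.4455, -0.0366, 0.0679]
eef_rot: [-0.021, 0.999, 0.026, -0.012]
contact_force: [-0.5, -0.5, 0.5]
opening: 1.002
```

carry_out:
  linear:
    - [0, 0, -0.01]
    - [0, 0, -0.02]
    - [0, 0, -0.03]
    - [0, 0, -0.035]
    - [0, 0, -0.04]
    - [0, 0, -0.04]
  roll: [0, 0, 0, 0, 0, 0]

```text
clock: 12.12
tool_pos: [0.4473, -0.0369, 0.0286]
eef_rot: [-0.021, 0.999, 0.026, -0.013]
contact_force: [-0.7, 0.5, 0.3]
opening: 0.999
```

```bash
python3 - <<'E'
from h import *
tilt()
E
```

```text
{'clock': 12.117, 'tool_pos': [0.447, -0.037, 0.029], 'eef_rot': [-0.021, 0.999, 0.026, -0.013], 'opening': 0.999, 'contact_force': [-0.665, 0.518, 0.272], 'q': [0.069, 0.936, -0.088, 2.196, 0.473, 0.044, 1.156]}
yaw -177.55 toolz xy deg [-1.51  2.95] tilt in tool frame (x,y) deg [1.38 3.02]
```

carry_out:
  linear:
    - [0, 0, -0.002]
    - [0, 0, -0.004]
    - [0, 0, -0.005]
    - [0, 0, -0.005]
    - [0, 0, -0.005]
  roll: [0, 0, 0, 0, 0]

```text
clock: 12.53
tool_pos: [0.4477, -0.037, 0.024]
eef_rot: [-0.021, 0.999, 0.026, -0.012]
contact_force: [-0.5, 0.8, -0.0]
opening: 1.0
```

```bash
python3 - <<'E'
from h import *
tilt()
s=snapshot('wrist'); save('w2',s['img'])
E
```

```text
{'clock': 12.533, 'tool_pos': [0.448, -0.037, 0.024], 'eef_rot': [-0.021, 0.999, 0.026, -0.012], 'opening': 1.0, 'contact_force': [-0.507, 0.812, -0.018], 'q': [0.078, 0.946, -0.103, 2.195, 0.831, 0.044, 0.799]}
yaw -177.55 toolz xy deg [-1.46  2.95] tilt in tool frame (x,y) deg [1.33 3.01]
```

View pics/w2.png

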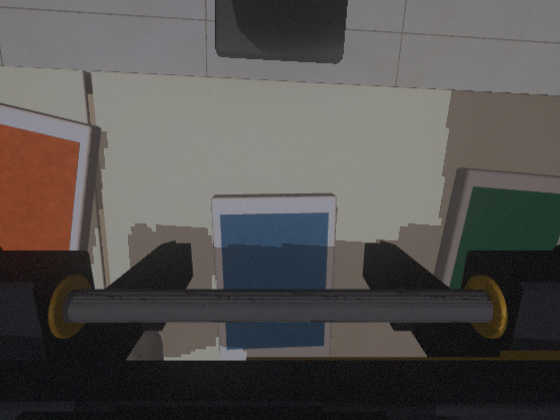

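carry_out:
  linear:
    - [0, 0, 0]
    - [0, 0, 0]
    - [0, 0, 0]
    - [0, 0, 0]
    - [0, 0, 0]
    - [0, 0, 0]
  roll: [0, 0, 0, 0, 0, 0]
  gripper: 0.3
  grip_force: 25

```text
clock: 13.08
tool_pos: [0.4476, -0.0371, 0.024]
eef_rot: [-0.021, 0.999, 0.026, -0.012]
contact_force: [-0.0, -0.9, 0.2]
opening: 0.676
```

carry_out:
  linear:
    - [0, 0, 0.02]
    - [0, 0, 0.05]
    - [0, 0, 0.085]
    - [0, 0, 0.12]
    - [0, 0, 0.15]
    - [0, 0, 0.17]
    - [0, 0, 0.17]
  roll: [0, 0, 0, 0, 0, 0, 0]

```text
clock: 13.67
tool_pos: [0.4492, -0.0371, 0.1972]
eef_rot: [-0.021, 0.999, 0.026, -0.009]
contact_force: [-0.5, 0.1, -1.2]
opening: 0.673
```

```bash
python3 - <<'E'
from h import *
tilt()
s=snapshot('wrist'); save('w3',s['img'])
s=snapshot('scene'); save('s3',cv2.resize(s['img'][120:320,150:450],None,fx=2.6,fy=2.6,interpolation=cv2.INTER_CUBIC))
E
```

```text
{'clock': 13.667, 'tool_pos': [0.449, -0.037, 0.197], 'eef_rot': [-0.021, 0.999, 0.026, -0.009], 'opening': 0.673, 'contact_force': [-0.473, 0.141, -1.174], 'q': [0.401, 0.64, -0.61, 2.104, 0.563, 0.578, 1.012]}
yaw -177.61 toolz xy deg [-1.1   2.94] tilt in tool frame (x,y) deg [0.97 2.99]
```

View pics/s3.png

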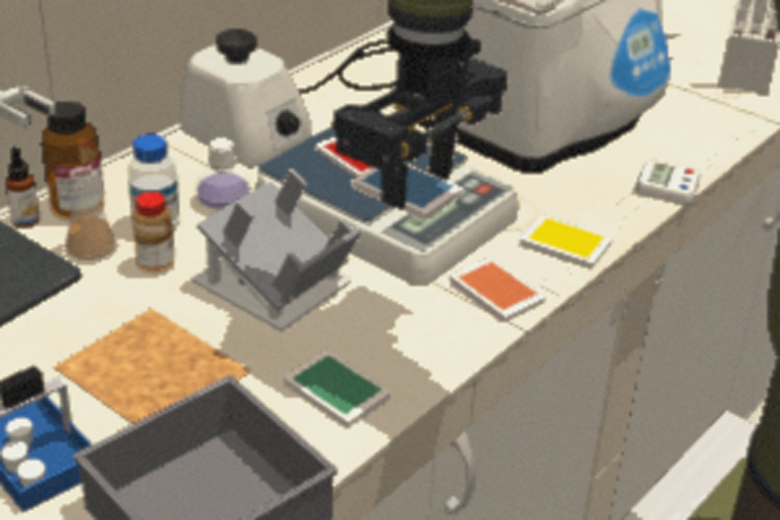

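carry_out:
  linear:
    - [0.025, 0.01, 0]
    - [0.055, 0.02, 0]
    - [0.09, 0.03, 0]
    - [0.12, 0.0305, -0.01]
    - [0.131, 0.0305, -0.025]
    - [0.131, 0.0305, -0.04]
    - [0.131, 0.0305, -0.05]
    - [0.131, 0.0305, -0.05]
  roll: [-0.011, -0.011, -0.011, -0.011, -0.011, -0.011, -0.011, -0.011]

```text
clock: 14.43
tool_pos: [0.5757, -0.0074, 0.1402]
eef_rot: [-0.015, 0.999, 0.025, -0.016]
contact_force: [-0.2, -0.4, -1.9]
opening: 0.674
```

```bash
python3 - <<'E'
from h import *
tilt()
s=snapshot('scene'); save('s4',cv2.resize(s['img'][130:260,170:360],None,fx=4,fy=4,interpolation=cv2.INTER_CUBIC))
E
```

```text
{'clock': 14.433, 'tool_pos': [0.576, -0.007, 0.14], 'eef_rot': [-0.015, 0.999, 0.025, -0.016], 'opening': 0.674, 'contact_force': [-0.179, -0.445, -1.872], 'q': [0.278, 0.852, -0.565, 1.774, 0.571, 0.712, 1.021]}
yaw -178.18 toolz xy deg [-1.83  2.86] tilt in tool frame (x,y) deg [1.74 2.91]
```

View pics/s4.png

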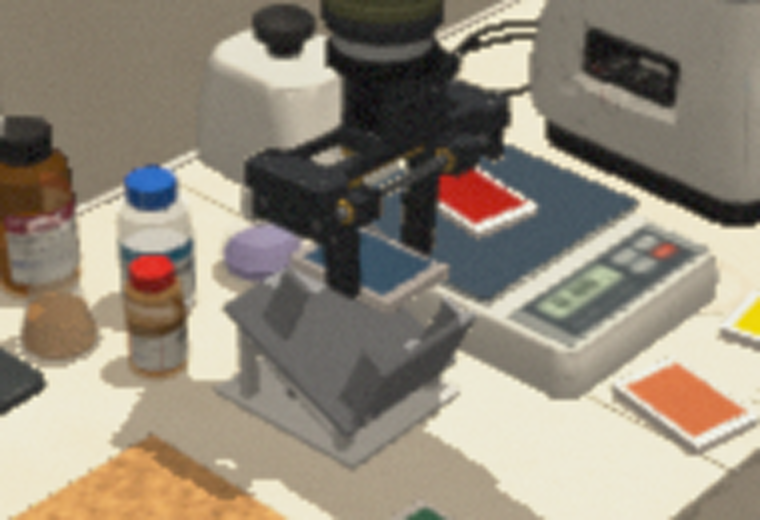

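carry_out:
  linear:
    - [0.005, 0.001, -0.012]
    - [0.005, 0.001, -0.025]
    - [0.005, 0.001, -0.038]
    - [0.005, 0.001, -0.045]
    - [0.005, 0.001, -0.048]
    - [0.005, 0.001, -0.051]
    - [0.005, 0.001, -0.054]
    - [0.005, 0.001, -0.054]
  roll: [0, 0, 0, 0, 0, 0, 0, 0]

```text
clock: 15.15
tool_pos: [0.5812, -0.0061, 0.0877]
eef_rot: [-0.016, 0.999, 0.025, -0.015]
contact_force: [-1.5, 0.2, 0.9]
opening: 0.676
```

```bash
python3 - <<'E'
from h import *
tilt()
s=snapshot('scene'); save('s5',cv2.resize(s['img'][130:260,170:360],None,fx=4,fy=4,interpolation=cv2.INTER_CUBIC))
E
```

```text
{'clock': 15.15, 'tool_pos': [0.581, -0.006, 0.088], 'eef_rot': [-0.016, 0.999, 0.025, -0.015], 'opening': 0.676, 'contact_force': [-1.475, 0.216, 0.903], 'q': [0.245, 0.93, -0.51, 1.781, 0.63, 0.621, 0.979]}
yaw -178.18 toolz xy deg [-1.71  2.88] tilt in tool frame (x,y) deg [1.62 2.93]
```

View pics/s5.png

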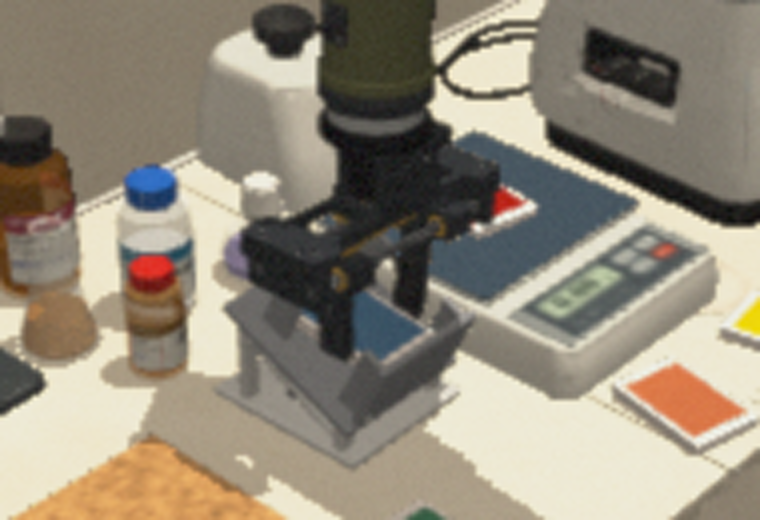

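carry_out:
  linear:
    - [0, 0, 0]
    - [0, 0, 0]
    - [0, 0, 0]
    - [0, 0, 0]
    - [0, 0, 0]
    - [0, 0, 0]
  roll: [0, 0, 0, 0, 0, 0]
  gripper: 0.95

```text
clock: 15.7
tool_pos: [0.5816, -0.0061, 0.0881]
eef_rot: [-0.015, 0.999, 0.025, -0.014]
contact_force: [-0.8, -0.4, 0.3]
opening: 0.949
```

carry_out:
  linear:
    - [0, 0, 0.02]
    - [0, 0, 0.045]
    - [0, 0, 0.075]
    - [0, 0, 0.11]
    - [0, -0.02, 0.14]
    - [-0.02, -0.05, 0.15]
    - [-0.04, -0.08, 0.15]
    - [-0.06, -0.11, 0.15]
  roll: [0, 0, 0, 0, 0, -0.05, -0.1, -0.15]

```text
clock: 16.37
tool_pos: [0.5214, -0.117, 0.2392]
eef_rot: [0.06, 0.998, 0.026, -0.011]
contact_force: [0.2, -0.6, -0.3]
opening: 0.949
```

```bash
cat >> tiles.py <<'E'
def zoom(cam,box,name,f=4):
    s=snapshot(cam); x0,y0,x1,y1=box; save(name,cv2.resize(s['img'][y0:y1,x0:x1],None,fx=f,fy=f,interpolation=cv2.INTER_CUBIC)); return s
E
python3 - <<'E'
from tiles import *
tilt()
zoom('scene',(170,130,360,260),'s6')
tiles('top')
E
```

```text
{'clock': 16.367, 'tool_pos': [0.521, -0.117, 0.239], 'eef_rot': [0.06, 0.998, 0.026, -0.011], 'opening': 0.949, 'contact_force': [0.156, -0.642, -0.263], 'q': [0.542, 0.668, -0.635, 1.82, 0.446, 0.828, 1.148]}
yaw 173.12 toolz xy deg [-1.07  3.07] tilt in tool frame (x,y) deg [1.43 2.92]
top 0.88 green z 0.011 full [443.3  84.1] [59.3 87.8] -1.5 face [440.   80.8] [45.5 66.6] -1.5
top 0.74 terra z 0.01 full [ 421.  -155.7] [60.5 90.2] -10.6 face [ 419.8 -158.1] [48.7 69.5] -11.7
top 0.69 green z 0.064 full [596.9  -0.9] [58.5 79.3] -1.9 face [593.1  -4.3] [47.  63.2] 1.7
top 0.59 ? z 0.069 full [ 689.7 -194.6] [32.9 58.5] -89.1 face [ 635.8 -187.4] [ 55.1 137.4] -6.5
```

View pics/s6.png

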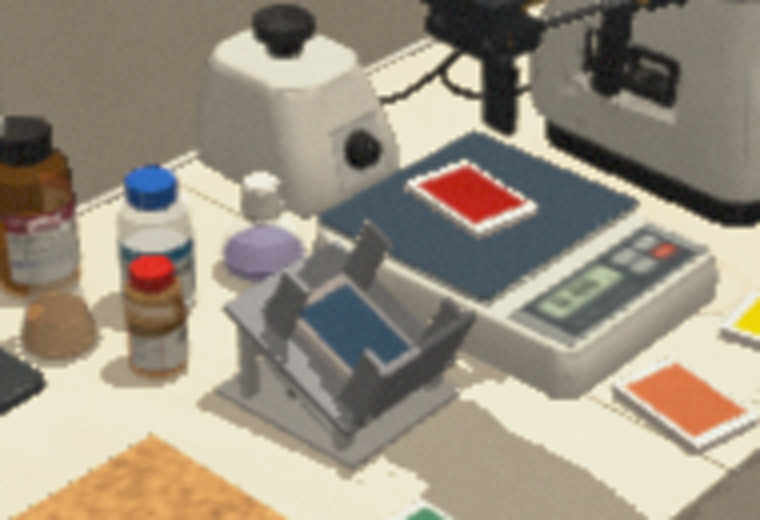

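carry_out:
  linear:
    - [-0.025, -0.01, 0]
    - [-0.05, -0.02, -0.01]
    - [-0.08, -0.03, -0.03]
    - [-0.11, -0.0395, -0.06]
    - [-0.11, -0.0395, -0.09]
    - [-0.11, -0.0395, -0.125]
    - [-0.11, -0.0395, -0.155]
    - [-0.11, -0.0395, -0.17]
  roll: [-0.04, -0.08, -0.08, -0.08, -0.08, -0.08, -0.08, -0.08]
  gripper: 1

```text
clock: 17.18
tool_pos: [0.4101, -0.1573, 0.0653]
eef_rot: [0.101, 0.994, 0.027, -0.013]
contact_force: [0.0, -0.4, 0.2]
opening: 0.992
```

```bash
python3 - <<'E'
from tiles import *
tilt()
s=tiles('wrist'); save('w7',s['img'])
E
```

```text
{'clock': 17.183, 'tool_pos': [0.41, -0.157, 0.065], 'eef_rot': [0.101, 0.994, 0.027, -0.013], 'opening': 0.992, 'contact_force': [0.006, -0.353, 0.181], 'q': [0.431, 0.859, -0.221, 2.211, 0.786, 0.169, 0.87]}
yaw 168.49 toolz xy deg [-1.16  3.18] tilt in tool frame (x,y) deg [1.78 2.88]
wrist 0.73 ? z 0.011 full [ 412.1 -155.2] [62.9 68. ] -11.8 face [ 416.4 -156.4] [52.  59.3] -11.6
wrist 0.64 terra z 0.01 full [ 402.3 -270.2] [ 51.7 107.1] 42.2 face [ 386.7 -249.6] [ 46.8 101.2] -67.5
```

View pics/w7.png

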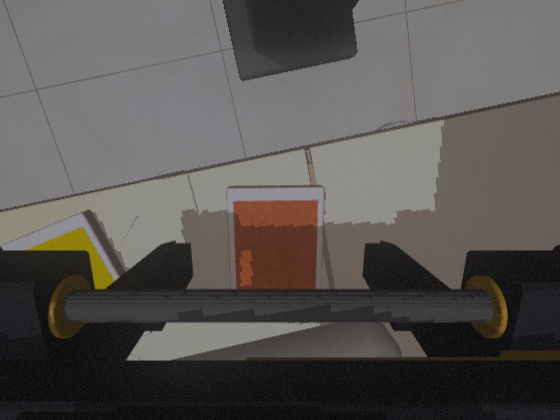

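Tile is centred between the fingers (column ~277) and square to them. Descend and grip.

carry_out:
  linear:
    - [0, 0.001, -0.012]
    - [0, 0.001, -0.024]
    - [0, 0.001, -0.034]
    - [0, 0.001, -0.039]
    - [0, 0.001, -0.0415]
    - [0, 0.001, -0.0415]
    - [0, 0.001, -0.0415]
  roll: [0, 0, 0, 0, 0, 0, 0]

```text
clock: 17.87
tool_pos: [0.4115, -0.1555, 0.025]
eef_rot: [0.099, 0.995, 0.027, -0.012]
contact_force: [-0.4, -0.4, -0.3]
opening: 0.998
```

```bash
python3 - <<'E'
from tiles import *
tilt()
E
```

```text
{'clock': 17.867, 'tool_pos': [0.412, -0.156, 0.025], 'eef_rot': [0.099, 0.995, 0.027, -0.012], 'opening': 0.998, 'contact_force': [-0.357, -0.441, -0.311], 'q': [0.357, 0.944, -0.109, 2.215, 1.123, 0.046, 0.539]}
yaw 168.63 toolz xy deg [-1.1   3.16] tilt in tool frame (x,y) deg [1.7  2.88]
```

carry_out:
  linear:
    - [0, 0, -0.001]
    - [0, 0, -0.001]
    - [0, 0, -0.001]
    - [0, 0, -0.001]
    - [0, 0, -0.001]
    - [0, 0, -0.001]
  roll: [0, 0, 0, 0, 0, 0]
  gripper: 0.3
  grip_force: 25

```text
clock: 18.37
tool_pos: [0.4119, -0.1556, 0.0243]
eef_rot: [0.099, 0.995, 0.026, -0.012]
contact_force: [-0.2, -0.6, 3.2]
opening: 0.671
```

carry_out:
  linear:
    - [0, 0, 0.02]
    - [0, 0, 0.05]
    - [0, 0, 0.085]
    - [0.01, 0.02, 0.12]
    - [0.02, 0.04, 0.15]
    - [0.03, 0.06, 0.16]
    - [0.05, 0.08, 0.16]
    - [0.07, 0.1, 0.16]
  roll: [0, 0, 0.03, 0.08, 0.14, 0.2, 0.23, 0.23]

```text
clock: 19.03
tool_pos: [0.482, -0.0553, 0.1852]
eef_rot: [-0.016, 0.999, 0.025, -0.015]
contact_force: [-0.1, -0.2, -1.5]
opening: 0.671
```

```bash
python3 - <<'E'
from tiles import *
tilt()
zoom('scene',(170,100,360,260),'s8',3.6)
E
```

```text
{'clock': 19.033, 'tool_pos': [0.482, -0.055, 0.185], 'eef_rot': [-0.016, 0.999, 0.025, -0.015], 'opening': 0.671, 'contact_force': [-0.123, -0.165, -1.487], 'q': [0.516, 0.743, -0.777, 2.003, 0.708, 0.718, 0.907]}
yaw -178.16 toolz xy deg [-1.73  2.8 ] tilt in tool frame (x,y) deg [1.64 2.85]
```

View pics/s8.png

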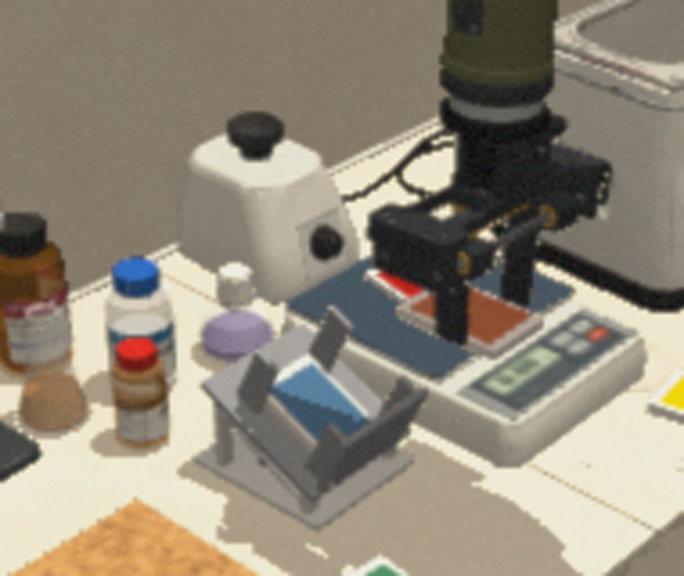

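carry_out:
  linear:
    - [0.025, 0.015, 0]
    - [0.055, 0.03, 0]
    - [0.085, 0.049, 0]
    - [0.1, 0.049, 0]
    - [0.1, 0.049, -0.02]
    - [0.1, 0.049, -0.045]
    - [0.1, 0.049, -0.065]
    - [0.1, 0.049, -0.065]
  roll: [0, 0, 0, 0, 0, 0, 0, 0]

```text
clock: 19.75
tool_pos: [0.584, -0.0014, 0.1165]
eef_rot: [-0.018, 0.999, 0.027, -0.015]
contact_force: [-0.2, -0.4, -1.7]
opening: 0.675
```

```bash
python3 - <<'E'
from tiles import *
tilt()
zoom('scene',(170,130,360,260),'s9')
E
```

```text
{'clock': 19.75, 'tool_pos': [0.584, -0.001, 0.117], 'eef_rot': [-0.018, 0.999, 0.027, -0.015], 'opening': 0.675, 'contact_force': [-0.165, -0.432, -1.704], 'q': [0.34, 0.934, -0.708, 1.756, 0.75, 0.767, 0.871]}
yaw -177.91 toolz xy deg [-1.81  3.09] tilt in tool frame (x,y) deg [1.7  3.15]
```

View pics/s9.png

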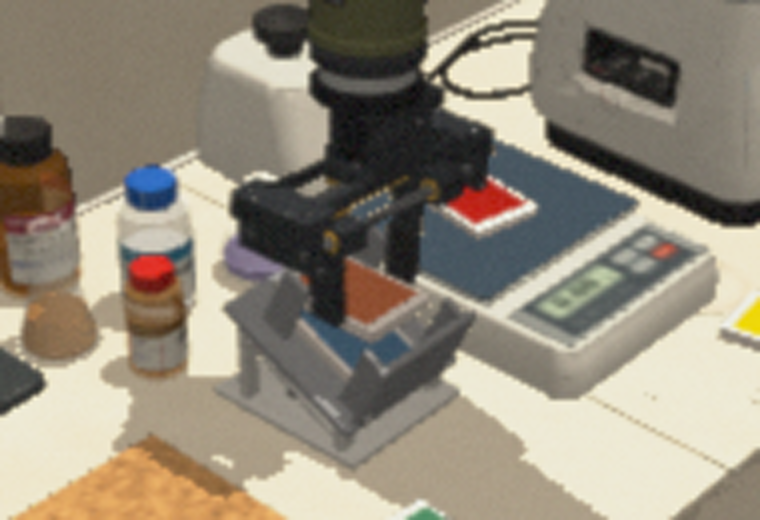

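carry_out:
  linear:
    - [-0.002, -0.005, 0]
    - [-0.002, -0.005, 0]
    - [-0.002, -0.005, -0.006]
    - [-0.002, -0.005, -0.012]
    - [-0.002, -0.005, -0.018]
    - [-0.002, -0.005, -0.023]
    - [-0.002, -0.005, -0.027]
    - [-0.002, -0.005, -0.029]
  roll: [0, 0, 0, 0, 0, 0, 0, 0]

```text
clock: 20.47
tool_pos: [0.5832, -0.0057, 0.0892]
eef_rot: [-0.018, 0.999, 0.028, -0.014]
contact_force: [0.8, 0.1, 0.8]
opening: 0.672
```

```bash
python3 - <<'E'
from tiles import *
tilt()
zoom('scene',(170,130,360,260),'s10')
E
```

```text
{'clock': 20.467, 'tool_pos': [0.583, -0.006, 0.089], 'eef_rot': [-0.018, 0.999, 0.028, -0.014], 'opening': 0.672, 'contact_force': [0.799, 0.086, 0.85], 'q': [0.333, 0.97, -0.678, 1.771, 0.792, 0.716, 0.846]}
yaw -177.9 toolz xy deg [-1.64  3.15] tilt in tool frame (x,y) deg [1.53 3.2 ]
```

View pics/s10.png

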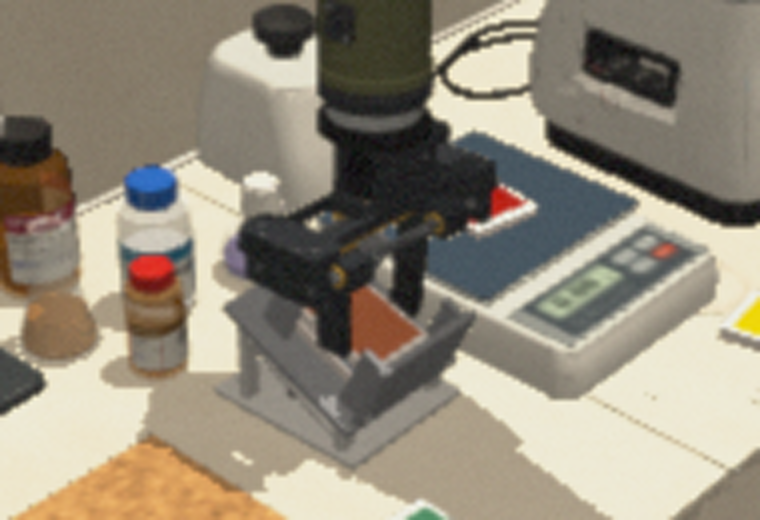

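Terracotta has tilted onto the pile with under 1 N; release and retreat toward yellow.

carry_out:
  linear:
    - [0, 0, 0]
    - [0, 0, 0]
    - [0, 0, 0]
    - [0, 0, 0]
    - [0, 0, 0]
  roll: [0, 0, 0, 0, 0]
  gripper: 0.95

```text
clock: 20.93
tool_pos: [0.5831, -0.0057, 0.0891]
eef_rot: [-0.018, 0.999, 0.028, -0.014]
contact_force: [-0.2, 0.6, 0.2]
opening: 0.948
```

carry_out:
  linear:
    - [0, 0, 0.02]
    - [0, 0, 0.045]
    - [0, 0, 0.075]
    - [0, 0, 0.11]
    - [-0.02, -0.02, 0.14]
    - [-0.04, -0.05, 0.15]
    - [-0.06, -0.08, 0.15]
    - [-0.08, -0.11, 0.15]
  roll: [0, 0, 0, 0, 0, 0.03, 0.08, 0.12]

```text
clock: 21.6
tool_pos: [0.5027, -0.1166, 0.2404]
eef_rot: [-0.079, 0.996, 0.026, -0.014]
contact_force: [-0.5, -0.9, -0.5]
opening: 0.95
```

```bash
python3 - <<'E'
from tiles import *
tilt()
zoom('scene',(170,130,360,260),'s11')
tiles('top')
E
```

```text
{'clock': 21.6, 'tool_pos': [0.503, -0.117, 0.24], 'eef_rot': [-0.079, 0.996, 0.026, -0.014], 'opening': 0.95, 'contact_force': [-0.542, -0.91, -0.46], 'q': [0.685, 0.722, -0.894, 1.853, 0.63, 0.923, 1.233]}
yaw -170.84 toolz xy deg [-1.89  2.86] tilt in tool frame (x,y) deg [1.41 3.12]
top 0.78 green z 0.011 full [443.7  83. ] [62.5 88.5] -1.2 face [439.6  81. ] [45.2 66.5] -1.1
top 0.64 red z 0.07 full [ 674.8 -193.9] [49.  61.7] 81.3 face [ 617.9 -182.2] [ 48.1 142.5] -13.1
top 0.62 red z 0.072 full [593.3  -4.9] [57.8 82.8] -1.9 face [570.6  -5.1] [ 47.6 105. ] 3.1
```

View pics/s11.png

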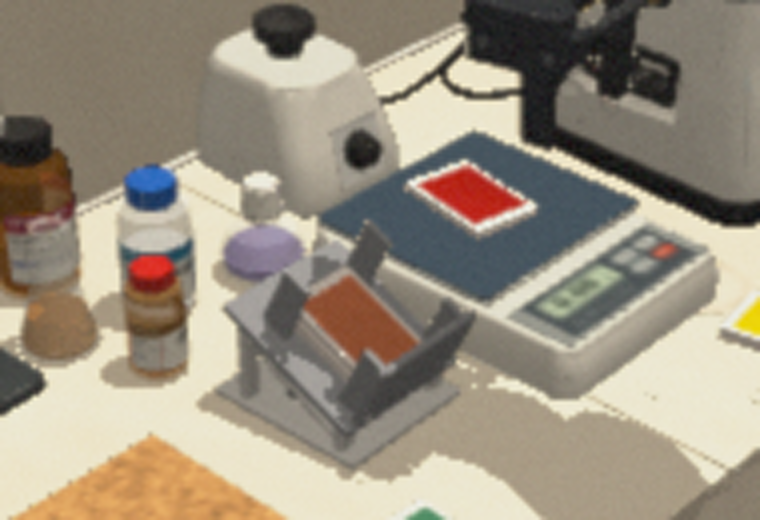

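carry_out:
  linear:
    - [-0.02, -0.03, 0]
    - [-0.04, -0.065, 0]
    - [-0.06, -0.1, 0]
    - [-0.08, -0.135, 0]
    - [-0.096, -0.17, -0.02]
    - [-0.096, -0.173, -0.05]
    - [-0.096, -0.173, -0.085]
    - [-0.096, -0.173, -0.11]
  roll: [0.015, 0.015, 0.015, 0.015, 0.015, 0.015, 0.015, 0.015]
  gripper: 1

```text
clock: 22.42
tool_pos: [0.4056, -0.2921, 0.1269]
eef_rot: [-0.082, 0.996, 0.026, -0.017]
contact_force: [0.8, 0.3, 0.4]
opening: 1.001
```

```bash
python3 - <<'E'
from tiles import *
tilt()
s=tiles('scene')
E
```

```text
{'clock': 22.417, 'tool_pos': [0.406, -0.292, 0.127], 'eef_rot': [-0.082, 0.996, 0.026, -0.017], 'opening': 1.001, 'contact_force': [0.769, 0.256, 0.381], 'q': [0.995, 0.871, -0.771, 1.979, 0.87, 0.726, 1.412]}
yaw -170.59 toolz xy deg [-2.14  2.85] tilt in tool frame (x,y) deg [1.64 3.16]
scene 0.88 red z 0.07 full [ 652.1 -188.7] [63.5 91.1] -8.7 face [ 654.1 -192.7] [51.2 69.3] -11.8
scene 0.71 yellow z 0.01 full [ 418.6 -292.9] [80.  91.5] 11.2 face [ 418.4 -288.1] [53.2 71.4] 10.4
scene 0.69 ? z 0.01 full [442.6  75.7] [74.6 93.5] -2.5 face [442.3  80.5] [49.7 70.9] 0.6
scene 0.63 terra z 0.074 full [582.3 -10.7] [ 80.7 104. ] -4.7 face [591.4  -5.3] [49.2 65.3] 2.3
```

carry_out:
  linear:
    - [0.001, 0.002, -0.02]
    - [0.001, 0.002, -0.04]
    - [0.001, 0.002, -0.06]
    - [0.001, 0.002, -0.075]
    - [0.001, 0.002, -0.085]
    - [0.001, 0.002, -0.092]
    - [0.001, 0.002, -0.096]
    - [0.001, 0.002, -0.098]
  roll: [0.01, 0.01, 0.01, 0.01, 0.01, 0.01, 0.01, 0.01]

```text
clock: 23.18
tool_pos: [0.4061, -0.2885, 0.0284]
eef_rot: [-0.088, 0.996, 0.027, -0.019]
contact_force: [-0.3, 0.2, -0.1]
opening: 0.998
```

```bash
python3 - <<'E'
from tiles import *
tilt()
s=snapshot('wrist'); save('w12',s['img'])
E
```

```text
{'clock': 23.183, 'tool_pos': [0.406, -0.288, 0.028], 'eef_rot': [-0.088, 0.996, 0.027, -0.019], 'opening': 0.998, 'contact_force': [-0.337, 0.203, -0.103], 'q': [0.901, 1.02, -0.614, 2.005, 1.091, 0.559, 1.24]}
yaw -169.83 toolz xy deg [-2.41  2.95] tilt in tool frame (x,y) deg [1.85 3.32]
```

View pics/w12.png

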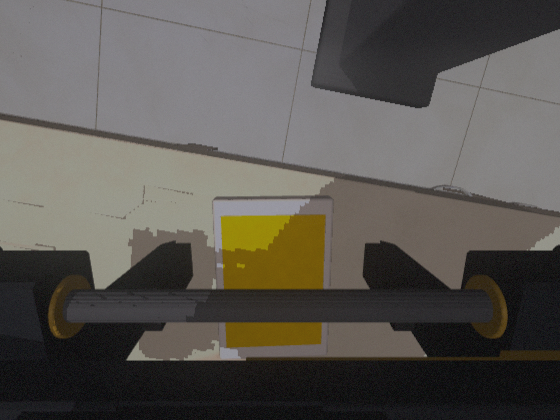

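carry_out:
  linear:
    - [0, 0, -0.002]
    - [0, 0, -0.004]
    - [0, 0, -0.0045]
    - [0, 0, -0.0045]
  roll: [0, 0, 0, 0]

```text
clock: 23.57
tool_pos: [0.406, -0.2887, 0.0239]
eef_rot: [-0.088, 0.996, 0.027, -0.019]
contact_force: [0.2, 0.0, -0.2]
opening: 1.003
```

carry_out:
  linear:
    - [0, 0, 0]
    - [0, 0, 0]
    - [0, 0, 0]
    - [0, 0, 0]
    - [0, 0, 0]
    - [0, 0, 0]
  roll: [0, 0, 0, 0, 0, 0]
  gripper: 0.3
  grip_force: 25

```text
clock: 24.07
tool_pos: [0.4059, -0.2887, 0.0239]
eef_rot: [-0.088, 0.996, 0.027, -0.019]
contact_force: [-0.0, -0.7, -0.0]
opening: 0.672
```

carry_out:
  linear:
    - [0, 0, 0.02]
    - [0, 0, 0.05]
    - [0, 0.01, 0.085]
    - [0.01, 0.03, 0.12]
    - [0.02, 0.06, 0.15]
    - [0.03, 0.09, 0.17]
    - [0.05, 0.12, 0.17]
    - [0.07, 0.155, 0.17]
  roll: [0, 0, -0.04, -0.08, -0.12, -0.14, -0.144, -0.144]

```text
clock: 24.73
tool_pos: [0.4765, -0.1338, 0.1952]
eef_rot: [-0.015, 0.999, 0.028, -0.016]
contact_force: [0.7, -0.7, -1.9]
opening: 0.672
```

```bash
python3 - <<'E'
from tiles import *
tilt()
E
```

```text
{'clock': 24.733, 'tool_pos': [0.476, -0.134, 0.195], 'eef_rot': [-0.015, 0.999, 0.028, -0.016], 'opening': 0.672, 'contact_force': [0.723, -0.695, -1.908], 'q': [0.693, 0.749, -0.815, 1.957, 0.689, 0.782, 1.087]}
yaw -178.26 toolz xy deg [-1.86  3.13] tilt in tool frame (x,y) deg [1.76 3.18]
```

carry_out:
  linear:
    - [0.02, 0.025, 0]
    - [0.045, 0.05, 0]
    - [0.07, 0.08, 0]
    - [0.095, 0.105, 0]
    - [0.103, 0.122, 0]
    - [0.103, 0.127, -0.01]
    - [0.103, 0.127, -0.02]
    - [0.103, 0.127, -0.03]
  roll: [0, 0, 0, 0, 0, 0, 0, 0]

```text
clock: 25.4
tool_pos: [0.5778, -0.0084, 0.1634]
eef_rot: [-0.015, 0.999, 0.026, -0.017]
contact_force: [-0.7, -0.1, -1.4]
opening: 0.673
```

carry_out:
  linear:
    - [0, 0, 0]
    - [0, 0, 0]
  roll: [0, 0]

```text
clock: 25.57
tool_pos: [0.5759, -0.0112, 0.1617]
eef_rot: [-0.013, 0.999, 0.025, -0.019]
contact_force: [0.1, 1.1, -0.2]
opening: 0.672
```

carry_out:
  linear:
    - [0.0035, 0.0047, -0.01]
    - [0.0035, 0.0047, -0.025]
    - [0.0035, 0.0047, -0.038]
    - [0.0035, 0.0047, -0.045]
    - [0.0035, 0.0047, -0.045]
  roll: [0, 0, 0, 0, 0]

```text
clock: 25.98
tool_pos: [0.5785, -0.0071, 0.1149]
eef_rot: [-0.013, 0.999, 0.025, -0.021]
contact_force: [-0.1, 0.0, -1.1]
opening: 0.673
```

```bash
python3 - <<'E'
from tiles import *
tilt()
zoom('scene',(170,130,360,260),'s13')
E
```

```text
{'clock': 25.983, 'tool_pos': [0.578, -0.007, 0.115], 'eef_rot': [-0.013, 0.999, 0.025, -0.021], 'opening': 0.673, 'contact_force': [-0.141, 0.009, -1.135], 'q': [0.348, 0.935, -0.709, 1.763, 0.751, 0.773, 0.865]}
yaw -178.42 toolz xy deg [-2.42  2.84] tilt in tool frame (x,y) deg [2.35 2.91]
```

View pics/s13.png

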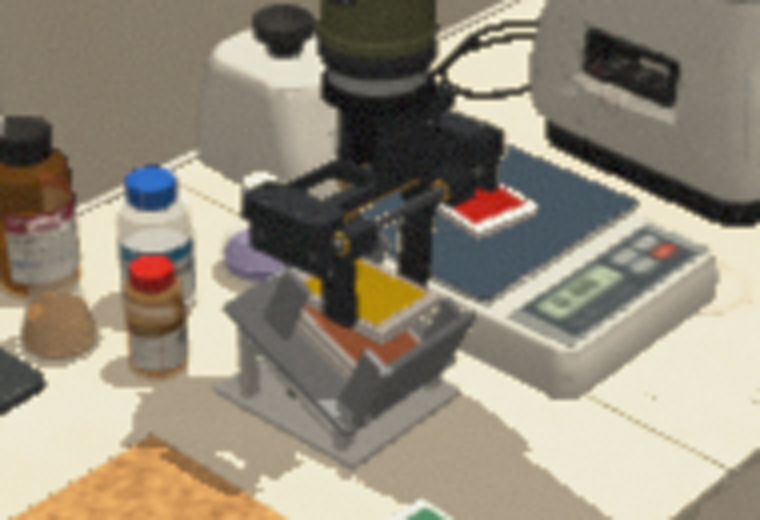

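carry_out:
  linear:
    - [0.001, 0.001, -0.005]
    - [0.001, 0.001, -0.009]
    - [0.001, 0.001, -0.013]
    - [0.001, 0.001, -0.016]
    - [0.001, 0.001, -0.019]
    - [0.001, 0.001, -0.019]
  roll: [0, 0, 0, 0, 0, 0]

```text
clock: 26.53
tool_pos: [0.5797, -0.0058, 0.0964]
eef_rot: [-0.013, 0.999, 0.025, -0.021]
contact_force: [0.6, 0.7, 1.3]
opening: 0.673
```

```bash
python3 - <<'E'
from tiles import *
tilt()
zoom('scene',(170,130,360,260),'s14')
E
```

```text
{'clock': 26.533, 'tool_pos': [0.58, -0.006, 0.096], 'eef_rot': [-0.013, 0.999, 0.025, -0.021], 'opening': 0.673, 'contact_force': [0.595, 0.719, 1.282], 'q': [0.336, 0.961, -0.688, 1.767, 0.776, 0.743, 0.846]}
yaw -178.41 toolz xy deg [-2.39  2.86] tilt in tool frame (x,y) deg [2.31 2.92]
```

View pics/s14.png

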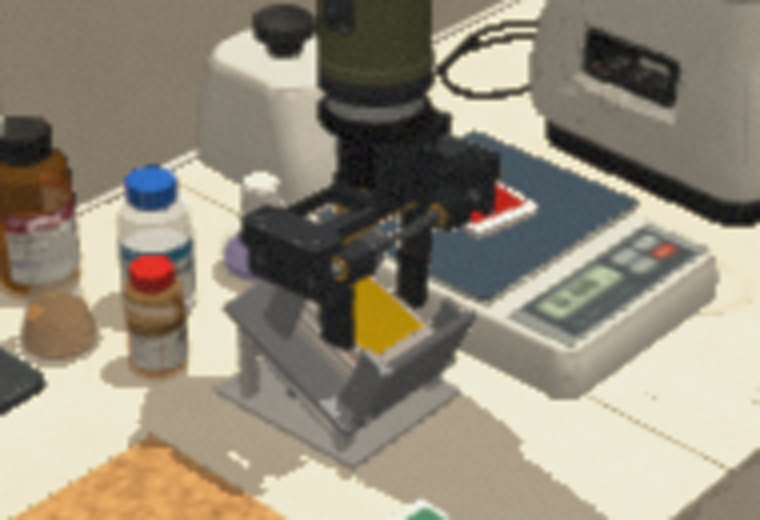

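carry_out:
  linear:
    - [0, 0, 0]
    - [0, 0, 0]
    - [0, 0, 0]
    - [0, 0, 0]
    - [0, 0, 0]
  roll: [0, 0, 0, 0, 0]
  gripper: 0.95

```text
clock: 27.0
tool_pos: [0.5797, -0.0059, 0.0967]
eef_rot: [-0.013, 0.999, 0.025, -0.021]
contact_force: [-0.2, -0.7, -0.4]
opening: 0.949
```

carry_out:
  linear:
    - [0, 0, 0.02]
    - [0, 0, 0.045]
    - [0, 0, 0.075]
    - [0, -0.015, 0.1]
    - [0.01, -0.045, 0.115]
    - [0.02, -0.075, 0.12]
    - [0.03, -0.1, 0.12]
    - [0.03, -0.1, 0.12]
  roll: [0, 0, 0, 0, -0.05, -0.1, -0.15, -0.15]

```text
clock: 27.67
tool_pos: [0.6112, -0.114, 0.2165]
eef_rot: [0.068, 0.997, 0.024, -0.017]
contact_force: [0.3, -0.5, -0.4]
opening: 0.944
```

```bash
python3 - <<'E'
from tiles import *
tilt()
zoom('scene',(170,130,360,260),'s15')
tiles('top')
s=tiles('wrist')
E
```

```text
{'clock': 27.667, 'tool_pos': [0.611, -0.114, 0.216], 'eef_rot': [0.068, 0.997, 0.024, -0.017], 'opening': 0.944, 'contact_force': [0.304, -0.546, -0.361], 'q': [0.529, 0.847, -0.771, 1.561, 0.594, 1.019, 1.036]}
yaw 172.29 toolz xy deg [-1.79  2.88] tilt in tool frame (x,y) deg [2.16 2.61]
top 0.6 green z 0.01 full [446.   83.4] [62.9 93.3] -0.7 face [439.9  80.8] [44.6 67.1] -0.4
top 0.59 yellow z 0.08 full [586.8  -2.2] [60.  88.6] 2.3 face [586.3  -3.3] [47.  65.5] -1.9
wrist 0.84 ? z 0.066 full [583.2 -33.9] [ 0.9 59.2] 1.8 face [583.2 -33.9] [ 0.9 59.2] 1.8
wrist 0.74 yellow z 0.082 full [591.    3.6] [75.8 89.6] 1.8 face [587.8  -4.1] [51.8 66.4] 1.7
wrist 0.69 ? z 0.056 full [586.8 -34.1] [ 1.5 55.3] 1.6 face [585.2 -34.3] [ 9.7 57.7] 10.8
wrist 0.63 ? z 0.011 full [459.6  80.4] [58.8 61.4] 86.7 face [456.8  80.7] [47.3 52. ] 86.8
wrist 0.63 red z 0.07 full [ 642.9 -188.7] [63.9 69.3] -10.6 face [ 620.2 -176.6] [ 64.  114.3] -26.0
```

View pics/s15.png

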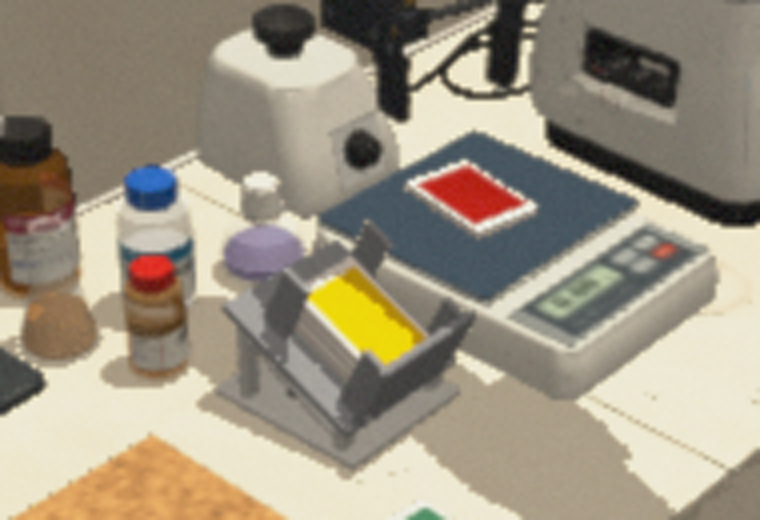

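carry_out:
  linear:
    - [0.01, -0.025, 0]
    - [0.02, -0.05, -0.01]
    - [0.0315, -0.0757, -0.03]
    - [0.0315, -0.0757, -0.06]
    - [0.0315, -0.0757, -0.085]
    - [0.0315, -0.0757, -0.1]
    - [0.0315, -0.0757, -0.1]
    - [0.0315, -0.0757, -0.1]
  roll: [-0.03, -0.054, -0.054, -0.054, -0.054, -0.054, -0.054, -0.054]
  gripper: 1

```text
clock: 28.58
tool_pos: [0.6407, -0.178, 0.1167]
eef_rot: [0.086, 0.996, 0.028, -0.019]
contact_force: [0.0, -0.4, -0.3]
opening: 1.002
```

```bash
python3 - <<'E'
from tiles import *
tilt()
s=snapshot('wrist'); save('w16',s['img'])
E
```

```text
{'clock': 28.583, 'tool_pos': [0.641, -0.178, 0.117], 'eef_rot': [0.086, 0.996, 0.028, -0.019], 'opening': 1.002, 'contact_force': [0.012, -0.437, -0.252], 'q': [0.566, 1.018, -0.706, 1.474, 0.673, 0.945, 1.082]}
yaw 170.21 toolz xy deg [-1.85  3.42] tilt in tool frame (x,y) deg [2.41 3.05]
```

View pics/w16.png

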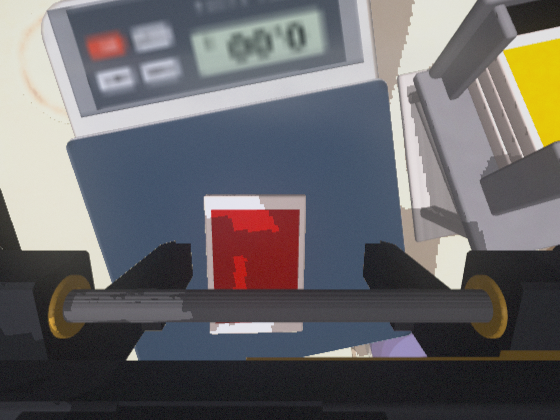

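carry_out:
  linear:
    - [0.002, -0.012, 0]
    - [0.002, -0.012, 0]
    - [0.002, -0.012, -0.01]
    - [0.002, -0.012, -0.02]
    - [0.002, -0.012, -0.027]
    - [0.002, -0.012, -0.032]
    - [0.002, -0.012, -0.033]
    - [0.002, -0.012, -0.033]
  roll: [-0.017, -0.017, -0.017, -0.017, -0.017, -0.017, -0.017, -0.017]

```text
clock: 29.3
tool_pos: [0.6431, -0.1899, 0.0841]
eef_rot: [0.094, 0.995, 0.029, -0.018]
contact_force: [-0.2, -0.1, 0.1]
opening: 1.0
```

```bash
python3 - <<'E'
from tiles import *
tilt()
s=snapshot('wrist'); save('w17',s['img'])
E
```

```text
{'clock': 29.3, 'tool_pos': [0.643, -0.19, 0.084], 'eef_rot': [0.094, 0.995, 0.029, -0.018], 'opening': 1.0, 'contact_force': [-0.197, -0.12, 0.078], 'q': [0.569, 1.064, -0.682, 1.466, 0.697, 0.905, 1.073]}
yaw 169.23 toolz xy deg [-1.73  3.45] tilt in tool frame (x,y) deg [2.35 3.06]
```

View pics/w17.png

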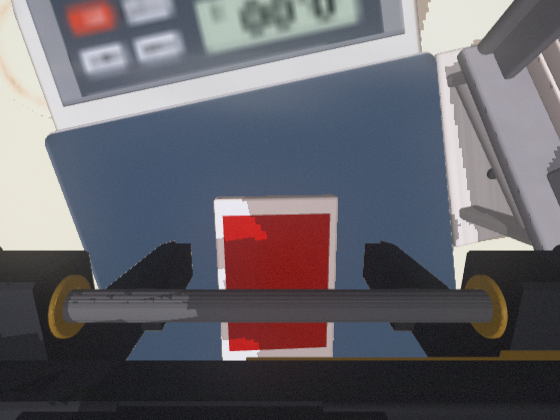

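carry_out:
  linear:
    - [0, 0, -0.001]
    - [0, 0, -0.001]
    - [0, 0, -0.001]
    - [0, 0, -0.001]
    - [0, 0, -0.001]
    - [0, 0, -0.001]
  roll: [0, 0, 0, 0, 0, 0]
  gripper: 0.3
  grip_force: 25

```text
clock: 29.85
tool_pos: [0.6437, -0.1901, 0.0839]
eef_rot: [0.094, 0.995, 0.028, -0.017]
contact_force: [0.1, -0.5, 0.7]
opening: 0.672
```

carry_out:
  linear:
    - [0, 0, 0.02]
    - [0, 0, 0.05]
    - [0, 0, 0.08]
    - [0, 0, 0.11]
    - [0, 0.03, 0.12]
    - [-0.01, 0.06, 0.12]
    - [-0.02, 0.09, 0.12]
    - [-0.03, 0.12, 0.12]
  roll: [0, 0, 0, 0.05, 0.1, 0.15, 0.2, 0.219]

```text
clock: 30.52
tool_pos: [0.613, -0.069, 0.204]
eef_rot: [-0.016, 0.999, 0.026, -0.02]
contact_force: [0.7, 0.4, -2.3]
opening: 0.676
```

carry_out:
  linear:
    - [-0.01, 0.02, 0]
    - [-0.02, 0.04, 0]
    - [-0.034, 0.06, 0]
    - [-0.034, 0.062, 0]
    - [-0.034, 0.062, 0]
    - [-0.034, 0.062, 0]
  roll: [0, 0, 0, 0, 0, 0]

```text
clock: 31.02
tool_pos: [0.5793, -0.0079, 0.2038]
eef_rot: [-0.015, 0.999, 0.026, -0.02]
contact_force: [1.0, 0.0, -1.5]
opening: 0.675
```

```bash
python3 - <<'E'
from tiles import *
tilt()
zoom('scene',(170,100,360,250),'s18')
E
```

```text
{'clock': 31.017, 'tool_pos': [0.579, -0.008, 0.204], 'eef_rot': [-0.015, 0.999, 0.026, -0.02], 'opening': 0.675, 'contact_force': [0.986, 0.008, -1.51], 'q': [0.397, 0.823, -0.799, 1.704, 0.632, 0.932, 0.96]}
yaw -178.17 toolz xy deg [-2.35  2.93] tilt in tool frame (x,y) deg [2.26 3.  ]
```

View pics/s18.png

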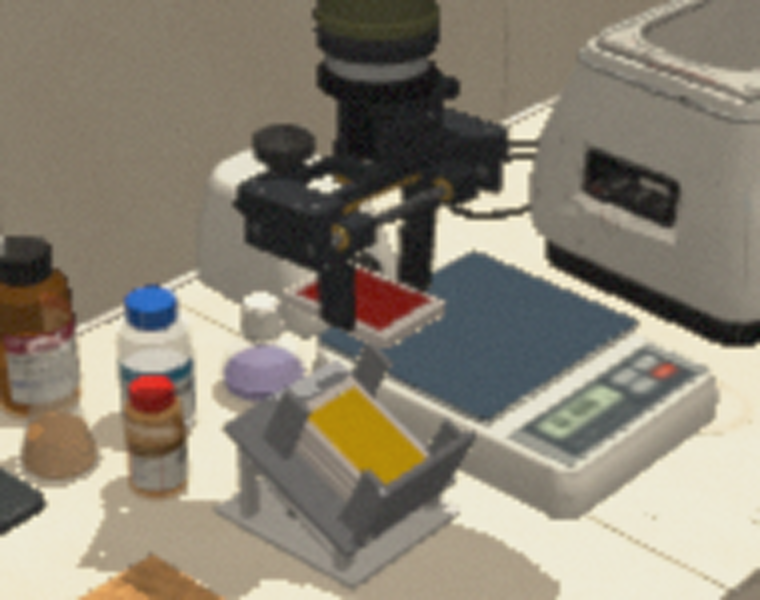

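carry_out:
  linear:
    - [-0.004, 0.0015, -0.015]
    - [-0.004, 0.0015, -0.035]
    - [-0.004, 0.0015, -0.055]
    - [-0.004, 0.0015, -0.07]
    - [-0.004, 0.0015, -0.076]
    - [-0.004, 0.0015, -0.076]
    - [-0.004, 0.0015, -0.076]
  roll: [0, 0, 0, 0, 0, 0, 0]

```text
clock: 31.65
tool_pos: [0.576, -0.0075, 0.1279]
eef_rot: [-0.014, 0.999, 0.026, -0.02]
contact_force: [0.4, 0.5, -2.6]
opening: 0.673
```

carry_out:
  linear:
    - [0, 0.001, -0.005]
    - [0, 0.001, -0.009]
    - [0, 0.001, -0.013]
    - [0, 0.001, -0.017]
    - [0, 0.001, -0.021]
    - [0, 0.001, -0.022]
  roll: [0, 0, 0, 0, 0, 0]

```text
clock: 32.15
tool_pos: [0.5757, -0.0065, 0.1053]
eef_rot: [-0.014, 0.999, 0.026, -0.02]
contact_force: [-0.7, -0.6, 0.3]
opening: 0.669
```

```bash
python3 - <<'E'
from tiles import *
tilt()
zoom('scene',(170,130,360,260),'s19')
E
```

```text
{'clock': 32.15, 'tool_pos': [0.576, -0.007, 0.105], 'eef_rot': [-0.014, 0.999, 0.026, -0.02], 'opening': 0.669, 'contact_force': [-0.736, -0.567, 0.263], 'q': [0.343, 0.945, -0.697, 1.777, 0.766, 0.748, 0.853]}
yaw -178.32 toolz xy deg [-2.36  2.93] tilt in tool frame (x,y) deg [2.28 2.99]
```

View pics/s19.png

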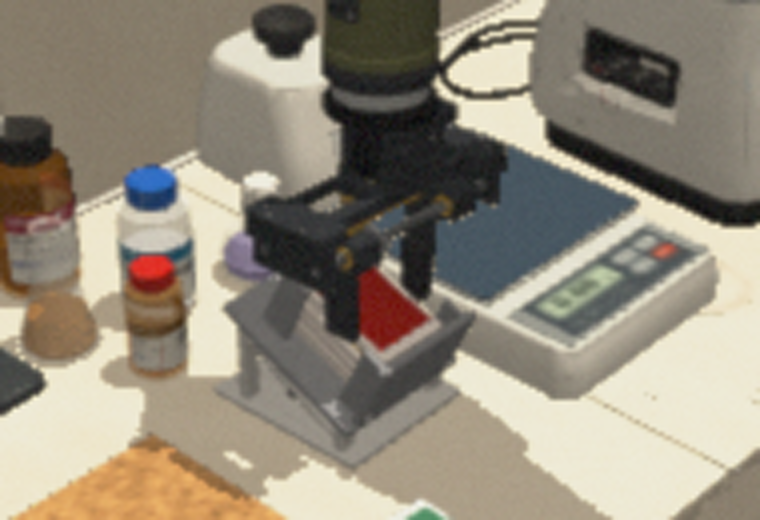

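carry_out:
  linear:
    - [0, 0, 0]
    - [0, 0, 0]
    - [0, 0, 0]
    - [0, 0, 0]
    - [0, 0, 0]
  roll: [0, 0, 0, 0, 0]
  gripper: 0.95

```text
clock: 32.62
tool_pos: [0.5757, -0.0066, 0.1054]
eef_rot: [-0.014, 0.999, 0.026, -0.02]
contact_force: [0.3, 0.9, -0.7]
opening: 0.95
```

carry_out:
  linear:
    - [0, 0, 0.02]
    - [0, 0, 0.045]
    - [0, 0, 0.075]
    - [-0.02, 0.01, 0.1]
    - [-0.05, 0.03, 0.11]
    - [-0.08, 0.05, 0.11]
    - [-0.11, 0.07, 0.11]
    - [-0.125, 0.08, 0.11]
  roll: [0, 0, 0, 0, -0.03, -0.05, -0.06, -0.06]

```text
clock: 33.28
tool_pos: [0.447, 0.0753, 0.2162]
eef_rot: [0.014, 0.999, 0.026, -0.02]
contact_force: [-0.9, -0.4, -0.2]
opening: 0.955
```

carry_out:
  linear:
    - [-0.01, 0.005, 0]
    - [-0.01, 0.005, 0]
    - [-0.01, 0.005, 0]
  roll: [0, 0, 0]

```text
clock: 33.53
tool_pos: [0.4372, 0.0804, 0.2165]
eef_rot: [0.013, 0.999, 0.026, -0.02]
contact_force: [0.1, -0.4, 0.4]
opening: 0.953
```

```bash
python3 - <<'E'
from tiles import *
tilt()
zoom('scene',(170,130,360,260),'s20')
tiles('top')
s=tiles('wrist')
E
```

```text
{'clock': 33.533, 'tool_pos': [0.437, 0.08, 0.217], 'eef_rot': [0.013, 0.999, 0.026, -0.02], 'opening': 0.953, 'contact_force': [0.105, -0.433, 0.44], 'q': [0.253, 0.642, -0.79, 2.092, 0.624, 0.678, 0.6]}
yaw 178.52 toolz xy deg [-2.22  3.03] tilt in tool frame (x,y) deg [2.3  2.97]
top 0.88 red z 0.09 full [582.9  -3.4] [60.6 82.6] -1.5 face [580.   -4.9] [47.1 62.3] 1.7
top 0.66 blue z 0.009 full [593.1 348.8] [106.3 124. ] -9.2 face [588.1 337.3] [ 81.7 117.9] -9.5
top 0.62 ? z 0.01 full [410.7  88.7] [22.3 52.4] 88.0 face [408.4  88.7] [13.7 43.1] 70.2
wrist 0.75 red z 0.081 full [564.2  -4.6] [34.  60.7] 88.1 face [511.9   1.5] [ 53.7 137.8] -7.3
wrist 0.72 green z 0.011 full [442.9  81.5] [61.6 89.1] -2.6 face [444.1  81.3] [51.  72.7] -2.7
wrist 0.65 green z 0.072 full [573.6  25. ] [ 1.3 24.6] 1.2 face [573.6  25. ] [ 1.3 24.6] 1.2
wrist 0.6 blue z 0.069 full [590.4  26. ] [0.6 4.4] 2.2 face [590.4  26. ] [0.6 4.4] 2.2
  return _methods._mean(a, axis=axis, dtype=dtype,
  ret = um.true_divide(
```

View pics/s20.png

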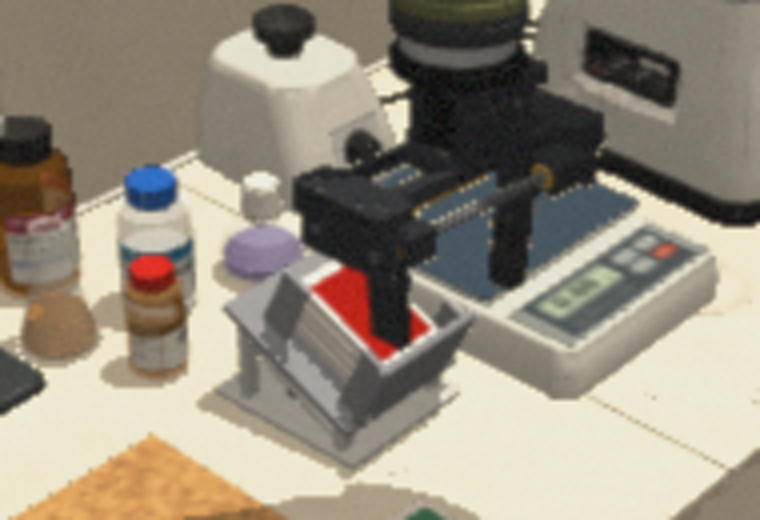

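carry_out:
  linear:
    - [-0.0055, 0.0005, -0.025]
    - [-0.0055, 0.0005, -0.06]
    - [-0.0055, 0.0005, -0.095]
    - [-0.0055, 0.0005, -0.125]
    - [-0.0055, 0.0005, -0.15]
    - [-0.0055, 0.0005, -0.165]
    - [-0.0055, 0.0005, -0.17]
    - [-0.0055, 0.0005, -0.17]
  roll: [-0.021, -0.021, -0.021, -0.021, -0.021, -0.021, -0.021, -0.021]
  gripper: 1

```text
clock: 34.45
tool_pos: [0.4324, 0.0803, 0.0444]
eef_rot: [0.025, 0.999, 0.026, -0.02]
contact_force: [0.2, 0.2, 0.5]
opening: 0.997
```

```bash
python3 - <<'E'
from tiles import *
tilt()
s=snapshot('wrist'); save('w21',s['img'])
E
```

```text
{'clock': 34.45, 'tool_pos': [0.432, 0.08, 0.044], 'eef_rot': [0.025, 0.999, 0.026, -0.02], 'opening': 0.997, 'contact_force': [0.182, 0.238, 0.473], 'q': [-0.1, 0.906, -0.236, 2.219, 1.148, 0.136, 0.124]}
yaw 177.17 toolz xy deg [-2.27  3.04] tilt in tool frame (x,y) deg [2.42 2.92]
```

View pics/w21.png

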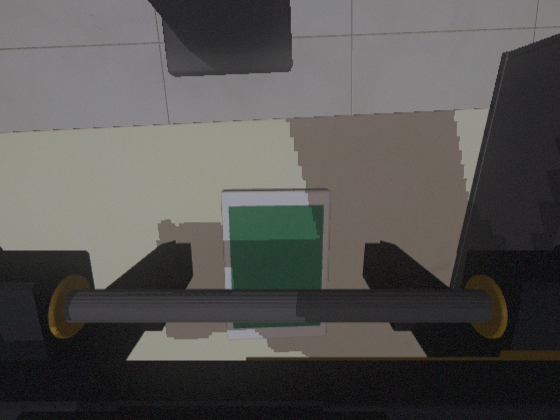

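carry_out:
  linear:
    - [0, 0, -0.008]
    - [0, 0, -0.014]
    - [0, 0, -0.018]
    - [0, 0, -0.0205]
    - [0, 0, -0.0205]
    - [0, 0, -0.0205]
  roll: [0, 0, 0, 0, 0, 0]

```text
clock: 35.0
tool_pos: [0.4333, 0.0802, 0.0251]
eef_rot: [0.026, 0.999, 0.027, -0.019]
contact_force: [-0.0, -1.0, 0.1]
opening: 0.999
```

carry_out:
  linear:
    - [0, 0, 0]
    - [0, 0, 0]
    - [0, 0, 0]
    - [0, 0, 0]
    - [0, 0, 0]
    - [0, 0, 0]
  roll: [0, 0, 0, 0, 0, 0]
  gripper: 0.3
  grip_force: 25

```text
clock: 35.5
tool_pos: [0.4334, 0.0801, 0.0252]
eef_rot: [0.026, 0.999, 0.027, -0.019]
contact_force: [-0.1, -0.1, 1.4]
opening: 0.673
```

carry_out:
  linear:
    - [0, 0, 0.02]
    - [0, 0, 0.05]
    - [0, 0, 0.085]
    - [0, 0, 0.12]
    - [0, 0, 0.155]
    - [0, 0, 0.18]
    - [0, 0, 0.18]
    - [0, 0, 0.18]
  roll: [0, 0, 0, 0.03, 0.06, 0.08, 0.08, 0.08]

```text
clock: 36.17
tool_pos: [0.434, 0.0798, 0.2062]
eef_rot: [-0.014, 0.999, 0.026, -0.019]
contact_force: [-0.1, -0.6, -1.0]
opening: 0.677
```

```bash
python3 - <<'E'
from tiles import *
tilt()
E
```

```text
{'clock': 36.167, 'tool_pos': [0.434, 0.08, 0.206], 'eef_rot': [-0.014, 0.999, 0.026, -0.019], 'opening': 0.677, 'contact_force': [-0.142, -0.564, -1.046], 'q': [0.273, 0.672, -0.832, 2.111, 0.699, 0.679, 0.575]}
yaw -178.38 toolz xy deg [-2.2   2.95] tilt in tool frame (x,y) deg [2.11 3.01]
```

carry_out:
  linear:
    - [0.025, -0.02, 0]
    - [0.055, -0.04, 0]
    - [0.085, -0.06, 0]
    - [0.115, -0.08, 0]
    - [0.1405, -0.0863, 0]
    - [0.1405, -0.0863, 0]
    - [0.1405, -0.0863, 0]
  roll: [0, 0, 0, 0, 0, 0, 0]

```text
clock: 36.75
tool_pos: [0.5741, -0.007, 0.2036]
eef_rot: [-0.013, 0.999, 0.026, -0.021]
contact_force: [-0.4, 0.6, -0.6]
opening: 0.667
```

```bash
python3 - <<'E'
from tiles import *
tilt()
E
```

```text
{'clock': 36.75, 'tool_pos': [0.574, -0.007, 0.204], 'eef_rot': [-0.013, 0.999, 0.026, -0.021], 'opening': 0.667, 'contact_force': [-0.414, 0.646, -0.589], 'q': [0.419, 0.831, -0.844, 1.718, 0.667, 0.945, 0.917]}
yaw -178.48 toolz xy deg [-2.4   2.93] tilt in tool frame (x,y) deg [2.33 2.99]
```

carry_out:
  linear:
    - [0, 0.0005, -0.015]
    - [0, 0.0005, -0.035]
    - [0, 0.0005, -0.05]
    - [0, 0.0005, -0.062]
    - [0, 0.0005, -0.066]
    - [0, 0.0005, -0.066]
    - [0, 0.0005, -0.066]
  roll: [0, 0, 0, 0, 0, 0, 0]

```text
clock: 37.33
tool_pos: [0.5738, -0.006, 0.1378]
eef_rot: [-0.013, 0.999, 0.026, -0.021]
contact_force: [1.1, 0.3, -0.7]
opening: 0.67
```

carry_out:
  linear:
    - [0, 0, -0.005]
    - [0, 0, -0.009]
    - [0, 0, -0.013]
    - [0, 0, -0.017]
    - [0, 0, -0.021]
    - [0, 0, -0.023]
  roll: [0, 0, 0, 0, 0, 0]

```text
clock: 37.83
tool_pos: [0.5737, -0.0061, 0.1143]
eef_rot: [-0.013, 0.999, 0.026, -0.021]
contact_force: [-0.7, 0.0, 1.8]
opening: 0.669
```

```bash
python3 - <<'E'
from tiles import *
tilt()
zoom('scene',(170,130,360,260),'s22')
E
```

```text
{'clock': 37.833, 'tool_pos': [0.574, -0.006, 0.114], 'eef_rot': [-0.013, 0.999, 0.026, -0.021], 'opening': 0.669, 'contact_force': [-0.726, 0.001, 1.763], 'q': [0.37, 0.945, -0.751, 1.777, 0.793, 0.788, 0.823]}
yaw -178.43 toolz xy deg [-2.44  2.93] tilt in tool frame (x,y) deg [2.36 2.99]
```

View pics/s22.png

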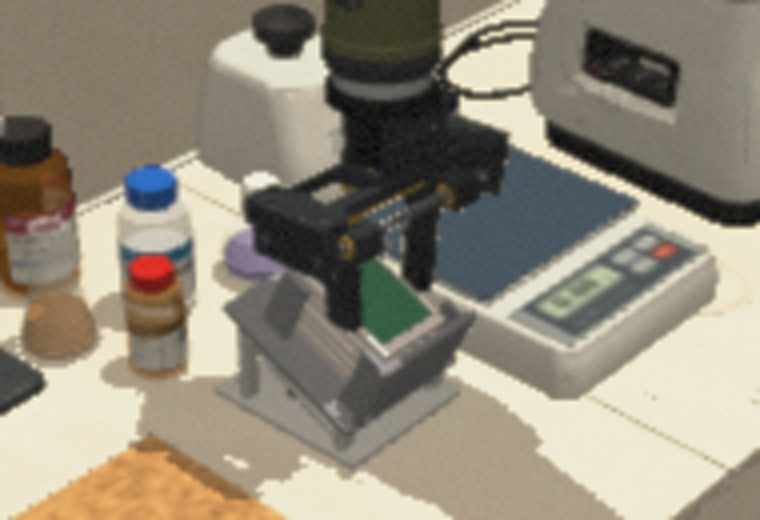

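carry_out:
  linear:
    - [0, 0, 0]
    - [0, 0, 0]
    - [0, 0, 0]
    - [0, 0, 0]
    - [0, 0, 0]
  roll: [0, 0, 0, 0, 0]
  gripper: 0.95

```text
clock: 38.3
tool_pos: [0.5735, -0.0062, 0.1141]
eef_rot: [-0.013, 0.999, 0.026, -0.021]
contact_force: [0.1, 0.2, 0.0]
opening: 0.949
```

carry_out:
  linear:
    - [0, 0, 0.02]
    - [0, 0, 0.045]
    - [0, 0, 0.075]
    - [0, 0.02, 0.11]
    - [0, 0.05, 0.14]
    - [0, 0.085, 0.15]
    - [0, 0.12, 0.15]
    - [0, 0.155, 0.15]
  roll: [0, 0, 0, 0, 0, 0, 0, 0]

```text
clock: 38.97
tool_pos: [0.5739, 0.1503, 0.2656]
eef_rot: [-0.013, 0.999, 0.026, -0.02]
contact_force: [-0.2, -0.9, -0.1]
opening: 0.946
```

carry_out:
  linear:
    - [0, 0.03, 0]
    - [0, 0.06, 0]
    - [0, 0.08, 0]
    - [0, 0.08, 0]
    - [0, 0.08, 0]
  roll: [0, 0, 0, 0, 0]

```text
clock: 39.38
tool_pos: [0.5733, 0.2315, 0.2656]
eef_rot: [-0.014, 0.999, 0.026, -0.02]
contact_force: [0.6, -0.5, -0.4]
opening: 0.949
```

```bash
python3 - <<'E'
from tiles import *
tilt()
zoom('scene',(170,130,360,260),'s23')
s=snapshot('wrist'); save('w23',s['img'])
E
```

```text
{'clock': 39.383, 'tool_pos': [0.573, 0.231, 0.266], 'eef_rot': [-0.014, 0.999, 0.026, -0.02], 'opening': 0.949, 'contact_force': [0.553, -0.498, -0.433], 'q': [0.012, 0.796, -0.853, 1.54, 0.576, 1.086, 0.642]}
yaw -178.33 toolz xy deg [-2.33  2.95] tilt in tool frame (x,y) deg [2.24 3.01]
```

View pics/s23.png

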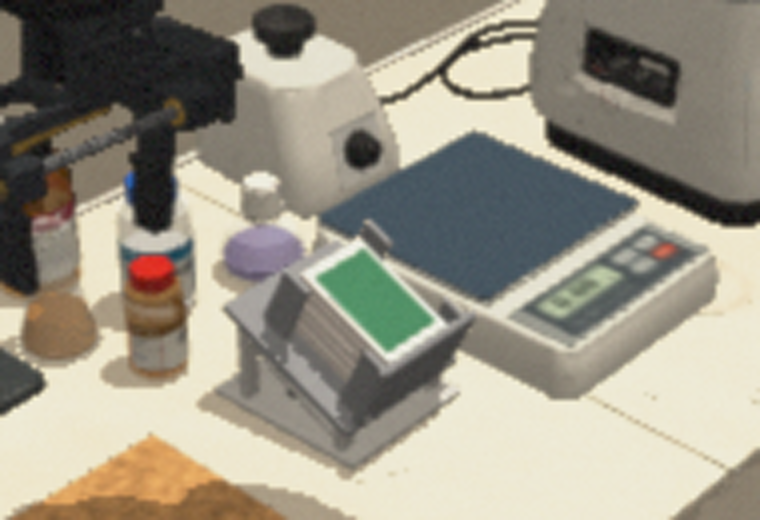

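View pics/w23.png

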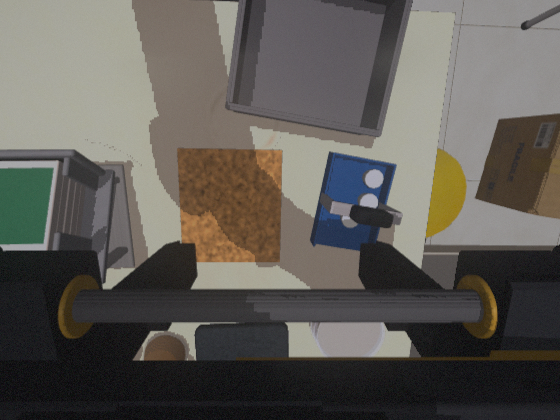

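```bash
cat > tray.py <<'E'
from tiles import *
def tray(cam='wrist'):
    s=snapshot(cam); W=cloud(s)
    for n in ['tray','stopper_bin','mat']:
        r=cut_out(s,n)
        if not r: print(n,'none'); continue
        o=r[0]; P=W[o['region']]; P=P[~np.isnan(P[:,0])]
        print(n,round(o['confidence'],2),np.round(o['pixel']),'z%',np.percentile(P[:,2],[2,50,98]).round(3))
        if n=='tray':
            L=P[(P[:,2]<0.03)&(P[:,2]>0.001)]; print(' low rect',rect(L))
            G=P[(P[:,2]>0.085)]
            if len(G)>5: print(' grip rect',rect(G),'n',len(G),G.mean(0).round(3), 'ztop',np.percentile(G[:,2],95).round(3))
            B=P[(P[:,2]>0.045)]; 
            if len(B)>5: print(' bridge rect',rect(B))
        if n=='stopper_bin':
            m=o['region']; m=cv2.dilate(m.astype(np.uint8),np.ones((5,5)))>0; P=W[m]; R=P[(P[:,2]>0.058)&(P[:,2]<0.072)]; print(' rim rect',rect(R),len(R))
        if n=='mat': print(' ',rect(P[P[:,2]<0.02]))
    for n in ['tray_grip','tray_lip']:
        for o in tip_of(s,n)[:2]:
            u,v=np.round(o['pixel']).astype(int); print(n,round(o['confidence'],2),np.round(o['pixel'],1),W[v,u].round(3))
    return s
E
python3 - <<'E'
from tray import *
s=tray('wrist'); W=cloud(s)
save('w24',cv2.resize(s['img'][130:270,290:440],None,fx=4,fy=4,interpolation=cv2.INTER_CUBIC))
# stoppers
m=(W[...,0]>.5)&(W[...,0]<.67)&(W[...,1]>.28)&(W[...,1]<.4)
g=s['img'].min(-1); mm=(m&(g>120)&(W[...,2]<0.04)&(W[...,2]>0.012)).astype(np.uint8)
n,l,st_,c=cv2.connectedComponentsWithStats(mm)
for i in range(1,n):
    if st_[i,4]>20: print('st',c[i].round(),W[l==i].mean(0).round(3),st_[i,4])
E
```

```text
tray 0.75 [353. 205.] z% [0.001 0.008 0.099]
 low rect (array([595.5, 355.8]), array([119.3, 124. ]), np.float32(-8.6))
 grip rect (array([581.9, 313.4]), array([19.4, 89.5]), np.float32(74.0)) n 655 [0.587 0.335 0.097] ztop 0.099
 bridge rect (array([585. , 323.6]), array([ 21.4, 110.6]), np.float32(75.1))
stopper_bin 0.62 [319.  62.] z% [0.003 0.005 0.066]
 rim rect (array([430.3, 275.9]), array([132. , 166.2]), np.float32(81.6)) 3131
mat 0.58 [235. 202.] z% [0.002 0.004 0.005]
  (array([601.3, 183.3]), array([132. , 154.9]), np.float32(1.2))
tray_grip 0.87 [369.5 217.1] [0.588 0.332 0.098]
tray_lip 0.72 [343.4 246.3] [0.65  0.331 0.011]
st [375. 178.] [0.557 0.361 0.024] 267
st [370. 200.] [0.584 0.357 0.024] 199
st [346. 218.] [0.608 0.329 0.025] 37
```

View pics/w24.png

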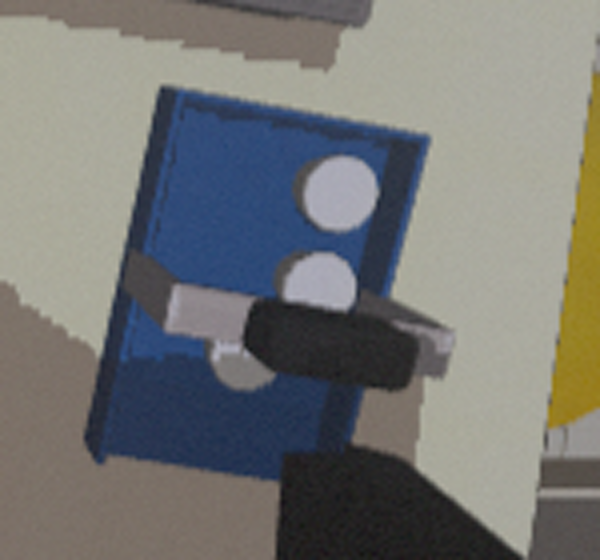

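carry_out:
  linear:
    - [0.005, 0.03, 0]
    - [0.0155, 0.06, 0]
    - [0.0155, 0.09, -0.01]
    - [0.0155, 0.1015, -0.03]
    - [0.0155, 0.1015, -0.06]
    - [0.0155, 0.1015, -0.09]
    - [0.0155, 0.1015, -0.11]
    - [0.0155, 0.1015, -0.11]
  roll: [-0.04, -0.1, -0.16, -0.199, -0.199, -0.199, -0.199, -0.199]
  gripper: 0.85

```text
clock: 40.45
tool_pos: [0.5877, 0.3281, 0.1506]
eef_rot: [0.087, 0.996, 0.024, -0.02]
contact_force: [-0.4, -0.8, -0.8]
opening: 0.849
```

carry_out:
  linear:
    - [0, 0, 0]
    - [0, 0, 0]
  roll: [0, 0]

```text
clock: 40.62
tool_pos: [0.5879, 0.328, 0.1512]
eef_rot: [0.088, 0.996, 0.025, -0.02]
contact_force: [0.1, -0.3, 0.1]
opening: 0.85
```

```bash
python3 - <<'E'
from tray import *
tilt()
s=snapshot('wrist'); save('w25',s['img'])
s=snapshot('scene'); W=cloud(s)
save('s25',cv2.resize(s['img'][210:350,80:290],None,fx=3.8,fy=3.8,interpolation=cv2.INTER_CUBIC))
m=(W[...,2]>0.085)&(W[...,2]<0.103)&(abs(W[...,0]-.588)<.04)&(abs(W[...,1]-.334)<.05); print(m.sum(), rect(W[m]) if m.sum()>5 else '')
E
```

```text
{'clock': 40.617, 'tool_pos': [0.588, 0.328, 0.151], 'eef_rot': [0.088, 0.996, 0.025, -0.02], 'opening': 0.85, 'contact_force': [0.054, -0.279, 0.106], 'q': [-0.204, 0.967, -0.71, 1.472, 0.639, 0.94, 0.327]}
yaw 170.01 toolz xy deg [-2.06  3.  ] tilt in tool frame (x,y) deg [2.55 2.6 ]
144 (array([587.8, 337.8]), array([19. , 40.4]), np.float32(84.6))
```

View pics/w25.png

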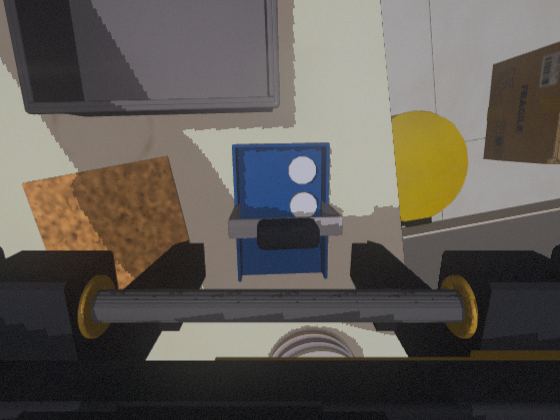

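View pics/s25.png

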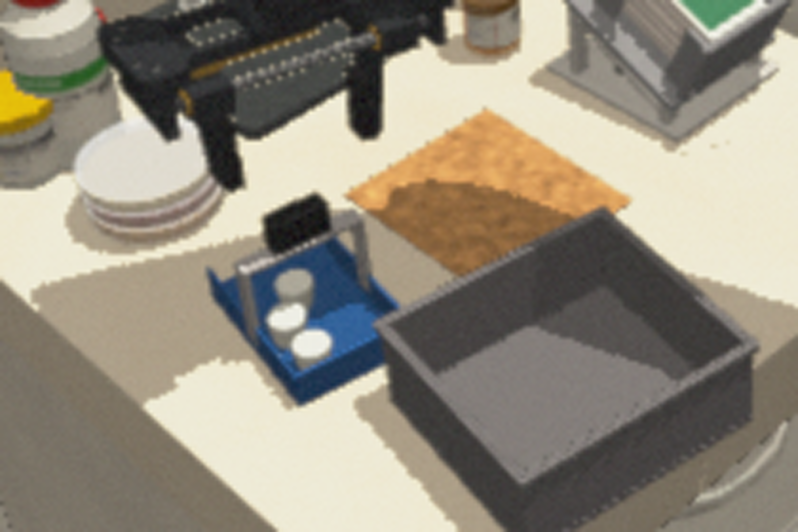

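carry_out:
  linear:
    - [0.001, 0.006, 0]
    - [0.001, 0.006, -0.01]
    - [0.001, 0.006, -0.025]
    - [0.001, 0.006, -0.04]
    - [0.001, 0.006, -0.05]
    - [0.001, 0.006, -0.054]
    - [0.001, 0.006, -0.054]
    - [0.001, 0.006, -0.054]
  roll: [0, 0, 0, 0, 0, 0, 0, 0]

```text
clock: 41.38
tool_pos: [0.5893, 0.3347, 0.0979]
eef_rot: [0.088, 0.996, 0.025, -0.02]
contact_force: [-0.6, 0.4, 0.7]
opening: 0.854
```

```bash
python3 - <<'E'
from tray import *
tilt()
s=snapshot('wrist'); save('w26',s['img'])
s=snapshot('scene')
save('s26',cv2.resize(s['img'][210:350,80:290],None,fx=3.8,fy=3.8,interpolation=cv2.INTER_CUBIC))
E
```

```text
{'clock': 41.383, 'tool_pos': [0.589, 0.335, 0.098], 'eef_rot': [0.088, 0.996, 0.025, -0.02], 'opening': 0.854, 'contact_force': [-0.606, 0.388, 0.667], 'q': [-0.228, 1.035, -0.673, 1.483, 0.686, 0.861, 0.292]}
yaw 170.01 toolz xy deg [-1.98  3.09] tilt in tool frame (x,y) deg [2.49 2.7 ]
```

View pics/w26.png

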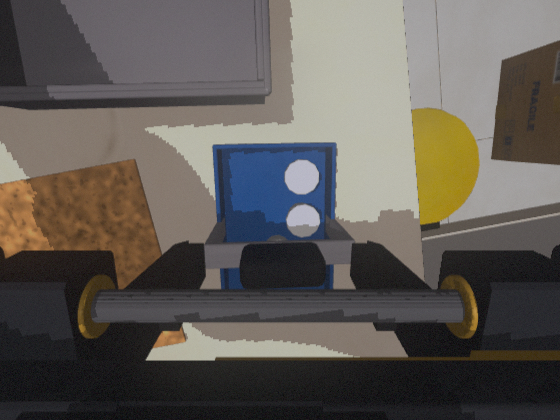

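View pics/s26.png

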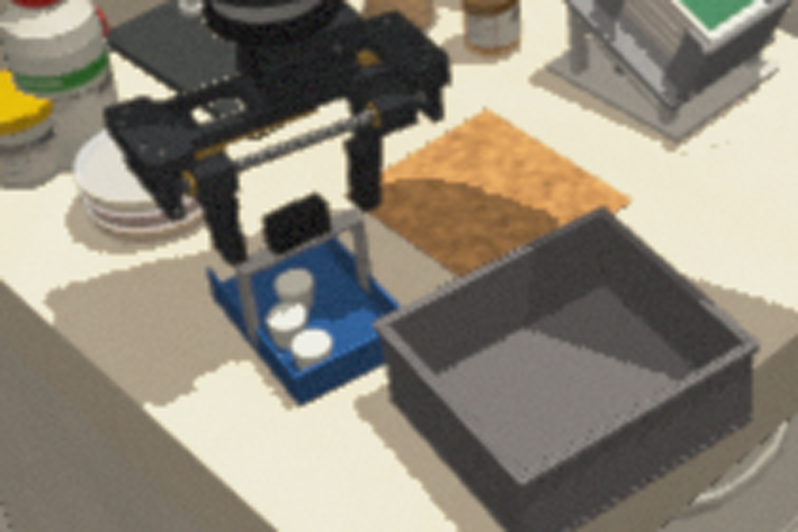

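carry_out:
  linear:
    - [0, 0, 0]
    - [0, 0, 0]
    - [0, 0, 0]
    - [0, 0, 0]
    - [0, 0, 0]
    - [0, 0, 0]
    - [0, 0, 0]
    - [0, 0, 0]
  roll: [0, 0, 0, 0, 0, 0, 0, 0]
  gripper: 0.1
  grip_force: 30

```text
clock: 42.15
tool_pos: [0.5898, 0.3352, 0.0991]
eef_rot: [0.088, 0.996, 0.026, -0.019]
contact_force: [0.6, 0.3, 1.2]
opening: 0.451
```

carry_out:
  linear:
    - [0, 0, 0.005]
    - [0, 0, 0.015]
    - [0, 0, 0.03]
    - [0, 0, 0.045]
    - [0, 0, 0.06]
    - [0, 0, 0.08]
    - [0, 0, 0.085]
    - [0, 0, 0.085]
  roll: [0, 0, 0, 0, 0, 0, 0, 0]

```text
clock: 42.82
tool_pos: [0.5909, 0.3363, 0.1872]
eef_rot: [0.088, 0.996, 0.028, -0.017]
contact_force: [0.8, -0.0, -2.8]
opening: 0.452
```

```bash
python3 - <<'E'
from tray import *
tilt()
s=snapshot('wrist'); save('w27',s['img'])
s=snapshot('scene')
save('s27',cv2.resize(s['img'][180:350,80:290],None,fx=3.5,fy=3.5,interpolation=cv2.INTER_CUBIC))
E
```

```text
{'clock': 42.817, 'tool_pos': [0.591, 0.336, 0.187], 'eef_rot': [0.088, 0.996, 0.028, -0.017], 'opening': 0.452, 'contact_force': [0.752, -0.044, -2.753], 'q': [-0.206, 0.93, -0.732, 1.434, 0.609, 0.999, 0.345]}
yaw 170.0 toolz xy deg [-1.65  3.34] tilt in tool frame (x,y) deg [2.21 3.  ]
```

View pics/s27.png

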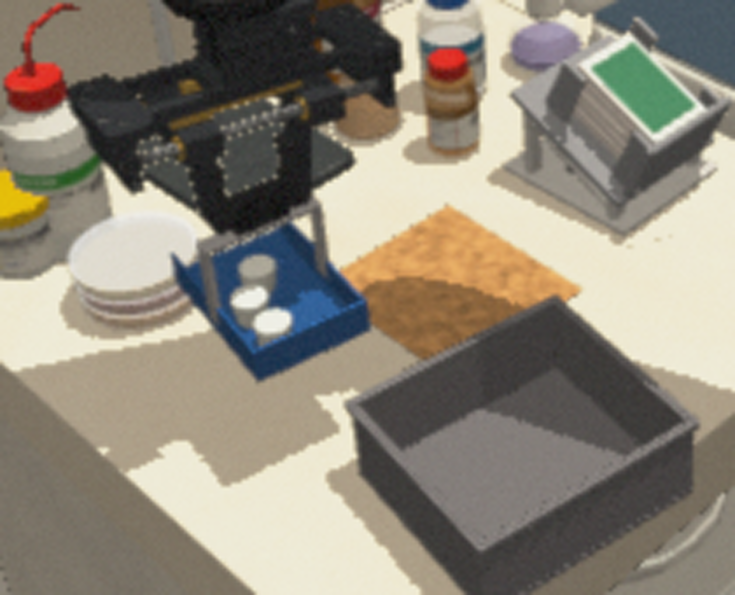

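```bash
python3 - <<'E'
from tray import *
A=[]
for c in ['top','scene']:
    s=snapshot(c); W=cloud(s)
    m=(W[...,2]>0.06)&(W[...,2]<0.072)&(W[...,0]>.3)&(W[...,0]<.52)&(W[...,1]>.17)&(W[...,1]<.4)
    r=cut_out(s,'stopper_bin'); 
    k=cv2.dilate(r[0]['region'].astype(np.uint8),np.ones((5,5)))>0
    P=W[m&k]; print(c,len(P),rect(P), r[0]['confidence']); A.append(P)
P=np.vstack(A)
for ang in np.arange(-12,-3,1.):
    t=np.radians(ang); u=np.array([np.cos(t),np.sin(t)]); v=np.array([-u[1],u[0]])
    a=P[:,:2]@u; b=P[:,:2]@v
    q=lambda x:np.percentile(x,[1,99])
    print(ang,q(a).round(3),q(b).round(3),np.diff(q(a)).round(3),np.diff(q(b)).round(3), ((q(a).mean()*u+q(b).mean()*v)).round(3))
E
```

```text
top 250 (array([417.4, 279.2]), array([155.6, 167.3]), np.float32(81.4)) 0.88
scene 937 (array([417.9, 276.1]), array([159.9, 167.4]), np.float32(81.6)) 0.7
-12.0 [0.269 0.431] [0.272 0.444] [0.162] [0.172] [0.417 0.277]
-11.0 [0.276 0.436] [0.267 0.437] [0.16] [0.17] [0.417 0.277]
-10.0 [0.284 0.442] [0.261 0.429] [0.158] [0.168] [0.417 0.277]
-9.0 [0.29  0.448] [0.255 0.422] [0.158] [0.167] [0.418 0.277]
-8.0 [0.296 0.453] [0.249 0.416] [0.157] [0.167] [0.418 0.277]
-7.0 [0.302 0.46 ] [0.242 0.41 ] [0.158] [0.167] [0.417 0.277]
-6.0 [0.306 0.466] [0.235 0.404] [0.16] [0.169] [0.417 0.277]
-5.0 [0.311 0.473] [0.228 0.398] [0.162] [0.17] [0.417 0.278]
-4.0 [0.315 0.479] [0.22  0.392] [0.164] [0.172] [0.417 0.278]
```

carry_out:
  linear:
    - [-0.015, -0.005, 0.003]
    - [-0.035, -0.012, 0.003]
    - [-0.06, -0.02, 0.003]
    - [-0.085, -0.029, 0.003]
    - [-0.11, -0.037, 0.003]
    - [-0.135, -0.046, 0.003]
    - [-0.155, -0.053, 0.003]
    - [-0.165, -0.056, 0.003]
  roll: [0.01, 0.02, 0.03, 0.03, 0.03, 0.03, 0.03, 0.03]

```text
clock: 43.78
tool_pos: [0.4212, 0.2771, 0.1855]
eef_rot: [0.072, 0.997, 0.024, -0.021]
contact_force: [0.3, -0.6, -3.0]
opening: 0.451
```

carry_out:
  linear:
    - [-0.004, -0.001, 0]
    - [-0.008, -0.003, 0]
    - [-0.008, -0.003, 0]
    - [-0.008, -0.003, 0]
  roll: [0, 0, 0, 0]

```text
clock: 44.12
tool_pos: [0.414, 0.2744, 0.1855]
eef_rot: [0.072, 0.997, 0.024, -0.021]
contact_force: [0.3, 0.6, -1.6]
opening: 0.451
```

```bash
python3 - <<'E'
from tray import *
tilt()
s=snapshot('scene')
save('s28',cv2.resize(s['img'][180:350,120:330],None,fx=3.5,fy=3.5,interpolation=cv2.INTER_CUBIC))
E
```

```text
{'clock': 44.117, 'tool_pos': [0.414, 0.274, 0.185], 'eef_rot': [0.072, 0.997, 0.024, -0.021], 'opening': 0.451, 'contact_force': [0.274, 0.589, -1.609], 'q': [-0.204, 0.727, -0.718, 1.999, 0.671, 0.657, 0.087]}
yaw 171.8 toolz xy deg [-2.21  2.9 ] tilt in tool frame (x,y) deg [2.61 2.56]
```

View pics/s28.png

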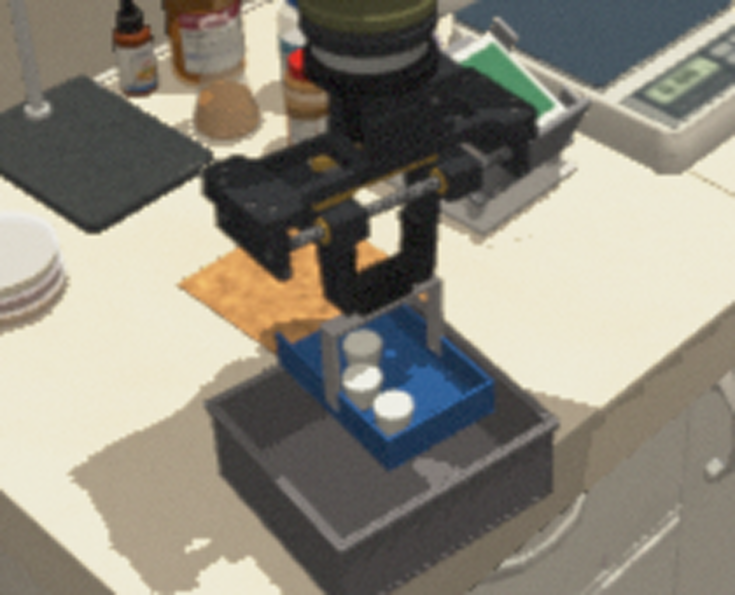

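carry_out:
  linear:
    - [0.003, 0.002, -0.006]
    - [0.003, 0.002, -0.015]
    - [0.003, 0.002, -0.025]
    - [0.003, 0.002, -0.035]
    - [0.003, 0.002, -0.045]
    - [0.003, 0.002, -0.05]
    - [0.003, 0.002, -0.05]
    - [0.003, 0.002, -0.05]
  roll: [0, 0, 0, 0, 0, 0, 0, 0]

```text
clock: 44.83
tool_pos: [0.4169, 0.2765, 0.1351]
eef_rot: [0.072, 0.997, 0.024, -0.021]
contact_force: [-0.4, -0.6, -1.9]
opening: 0.453
```

```bash
python3 - <<'E'
from tray import *
tilt()
s=snapshot('scene')
save('s29',cv2.resize(s['img'][180:350,120:330],None,fx=3.5,fy=3.5,interpolation=cv2.INTER_CUBIC))
E
```

```text
{'clock': 44.833, 'tool_pos': [0.417, 0.277, 0.135], 'eef_rot': [0.072, 0.997, 0.024, -0.021], 'opening': 0.453, 'contact_force': [-0.397, -0.56, -1.882], 'q': [-0.262, 0.802, -0.627, 2.025, 0.77, 0.55, 0.009]}
yaw 171.81 toolz xy deg [-2.24  2.89] tilt in tool frame (x,y) deg [2.63 2.54]
```

View pics/s29.png

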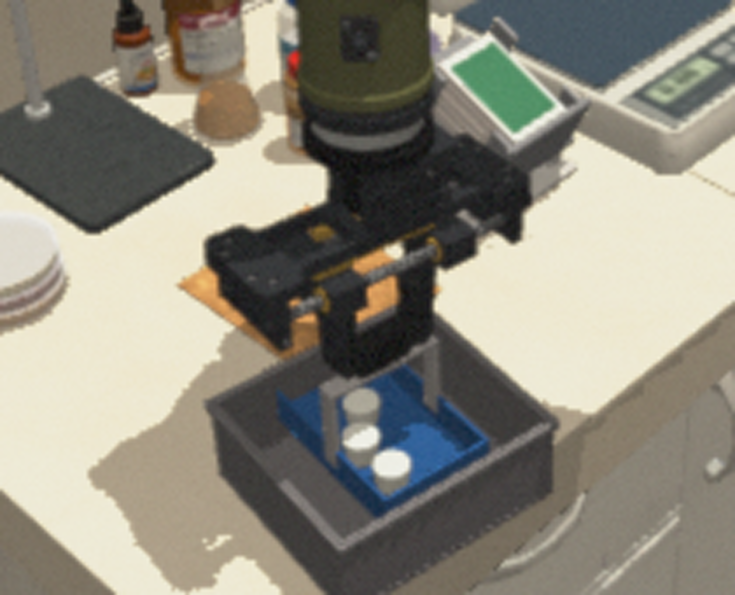

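carry_out:
  linear:
    - [0.006, -0.001, 0]
    - [0.014, -0.002, 0.004]
    - [0.02, -0.003, 0.008]
    - [0.026, -0.004, 0.011]
    - [0.032, -0.0045, 0.013]
    - [0.0395, -0.006, 0.016]
    - [0.0395, -0.006, 0.016]
  roll: [0, 0, 0, 0, 0, 0, 0]

```text
clock: 45.47
tool_pos: [0.4585, 0.2706, 0.152]
eef_rot: [0.073, 0.997, 0.025, -0.02]
contact_force: [-2.7, 0.2, -1.9]
opening: 0.451
```

```bash
python3 - <<'E'
from tray import *
tilt()
s=snapshot('scene')
save('s30',cv2.resize(s['img'][180:350,120:330],None,fx=3.5,fy=3.5,interpolation=cv2.INTER_CUBIC))
E
```

```text
{'clock': 45.467, 'tool_pos': [0.459, 0.271, 0.152], 'eef_rot': [0.073, 0.997, 0.025, -0.02], 'opening': 0.451, 'contact_force': [-2.692, 0.212, -1.905], 'q': [-0.183, 0.813, -0.684, 1.92, 0.714, 0.66, 0.133]}
yaw 171.69 toolz xy deg [-2.1   2.99] tilt in tool frame (x,y) deg [2.51 2.65]
```

View pics/s30.png

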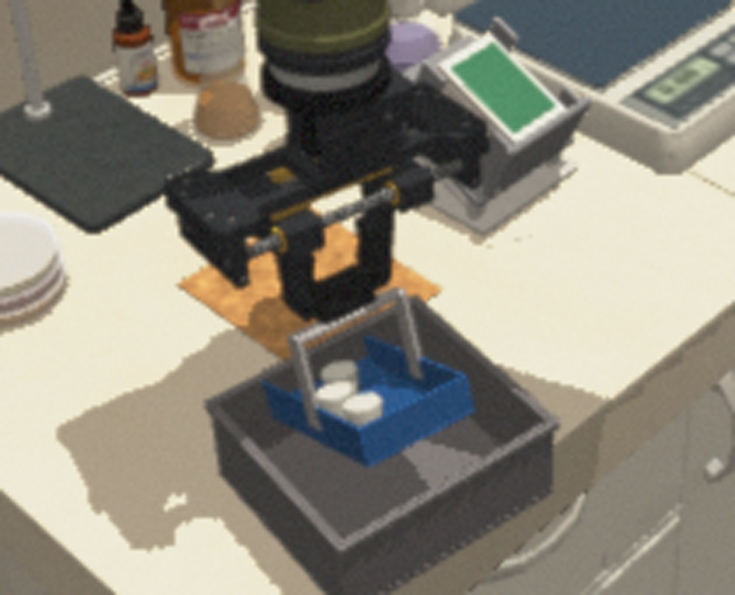

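carry_out:
  linear:
    - [0.007, -0.001, 0.002]
    - [0.014, -0.002, 0.003]
    - [0.021, -0.003, 0.004]
    - [0.028, -0.004, 0.005]
    - [0.035, -0.005, 0.005]
    - [0.04, -0.006, 0.005]
    - [0.04, -0.006, 0.005]
  roll: [0, 0, 0, 0, 0, 0, 0]

```text
clock: 46.1
tool_pos: [0.4994, 0.2644, 0.1566]
eef_rot: [0.074, 0.997, 0.025, -0.02]
contact_force: [-2.3, 1.3, -0.9]
opening: 0.448
```

```bash
python3 - <<'E'
from tray import *
tilt()
s=snapshot('scene')
save('s31',cv2.resize(s['img'][180:350,120:330],None,fx=3.5,fy=3.5,interpolation=cv2.INTER_CUBIC))
s=snapshot('wrist'); save('w31',s['img'])
E
```

```text
{'clock': 46.1, 'tool_pos': [0.499, 0.264, 0.157], 'eef_rot': [0.074, 0.997, 0.025, -0.02], 'opening': 0.448, 'contact_force': [-2.33, 1.262, -0.899], 'q': [-0.134, 0.843, -0.708, 1.817, 0.688, 0.741, 0.229]}
yaw 171.62 toolz xy deg [-2.06  3.01] tilt in tool frame (x,y) deg [2.48 2.68]
```

View pics/s31.png

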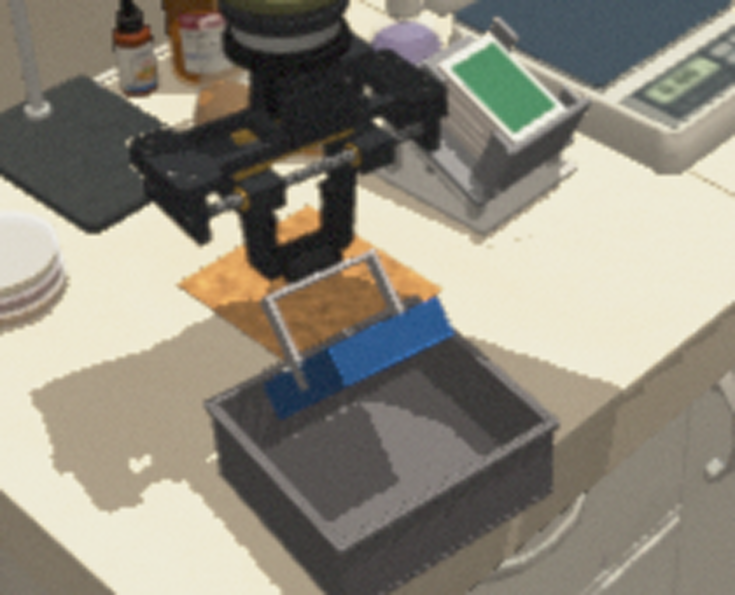

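View pics/w31.png

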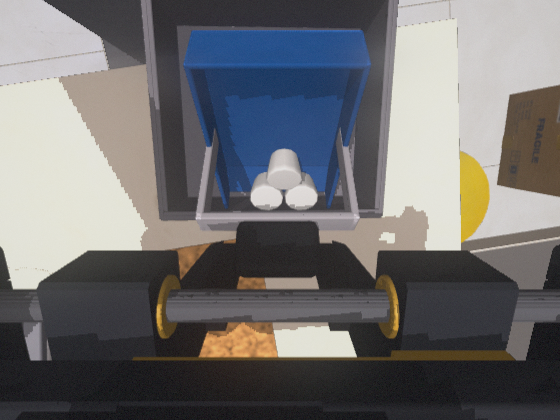

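carry_out:
  linear:
    - [0.006, -0.001, 0]
    - [0.012, -0.002, -0.001]
    - [0.015, -0.002, -0.002]
    - [0.015, -0.002, -0.002]
  roll: [0, 0, 0, 0]

```text
clock: 46.53
tool_pos: [0.5143, 0.2623, 0.1544]
eef_rot: [0.073, 0.997, 0.025, -0.02]
contact_force: [-4.0, -0.4, -1.6]
opening: 0.448
```

carry_out:
  linear:
    - [0, 0, 0]
    - [0, 0, 0]
    - [-0.008, 0.001, 0]
    - [-0.016, 0.0025, 0]
    - [-0.026, 0.004, 0]
    - [-0.036, 0.005, 0]
    - [-0.045, 0.0065, 0]
    - [-0.045, 0.0065, 0]
  roll: [0, 0, 0, 0, 0, 0, 0, 0]
  gripper: 0.1
  grip_force: 60

```text
clock: 47.2
tool_pos: [0.4671, 0.2695, 0.1549]
eef_rot: [0.072, 0.997, 0.025, -0.02]
contact_force: [0.0, -0.3, -1.9]
opening: 0.448
```

```bash
python3 - <<'E'
from tray import *
tilt()
s=snapshot('scene')
save('s32',cv2.resize(s['img'][180:350,120:330],None,fx=3.5,fy=3.5,interpolation=cv2.INTER_CUBIC))
s=snapshot('wrist'); save('w32',s['img'])
E
```

```text
{'clock': 47.2, 'tool_pos': [0.467, 0.27, 0.155], 'eef_rot': [0.072, 0.997, 0.025, -0.02], 'opening': 0.448, 'contact_force': [0.012, -0.302, -1.87], 'q': [-0.17, 0.817, -0.693, 1.897, 0.705, 0.682, 0.158]}
yaw 171.82 toolz xy deg [-2.1   2.98] tilt in tool frame (x,y) deg [2.5  2.65]
```

View pics/s32.png

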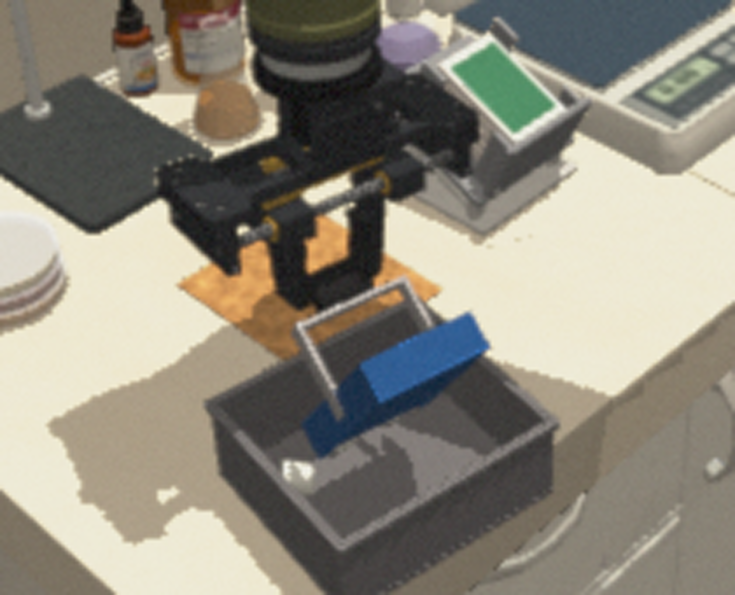

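View pics/w32.png

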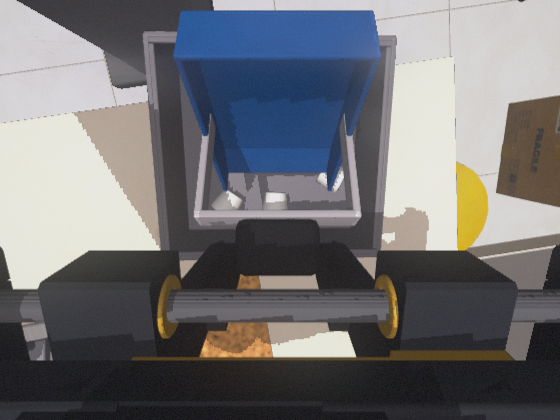

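carry_out:
  linear:
    - [-0.005, 0, 0.01]
    - [-0.01, 0, 0.025]
    - [-0.02, 0.001, 0.045]
    - [-0.03, 0.002, 0.065]
    - [-0.04, 0.004, 0.075]
    - [-0.04, 0.004, 0.075]
    - [-0.04, 0.004, 0.075]
  roll: [0, 0, 0, 0, 0, 0, 0]

```text
clock: 47.88
tool_pos: [0.4295, 0.2732, 0.2305]
eef_rot: [0.073, 0.997, 0.025, -0.018]
contact_force: [-0.2, -0.9, -2.4]
opening: 0.442
```

carry_out:
  linear:
    - [0, 0, 0]
    - [0, 0, 0]
    - [0, 0, 0]
    - [0, 0, 0]
  roll: [0, 0, 0, 0]
  grip_force: 10

```text
clock: 48.22
tool_pos: [0.4298, 0.2728, 0.2298]
eef_rot: [0.073, 0.997, 0.025, -0.019]
contact_force: [0.7, -0.3, -0.6]
opening: 0.455
```

```bash
python3 - <<'E'
from tray import *
tilt()
s=snapshot('scene')
save('s33',cv2.resize(s['img'][160:350,120:330],None,fx=3.1,fy=3.1,interpolation=cv2.INTER_CUBIC))
E
```

```text
{'clock': 48.217, 'tool_pos': [0.43, 0.273, 0.23], 'eef_rot': [0.073, 0.997, 0.025, -0.019], 'opening': 0.455, 'contact_force': [0.698, -0.293, -0.634], 'q': [-0.144, 0.681, -0.786, 1.923, 0.591, 0.776, 0.179]}
yaw 171.68 toolz xy deg [-1.94  2.98] tilt in tool frame (x,y) deg [2.35 2.67]
```

View pics/s33.png

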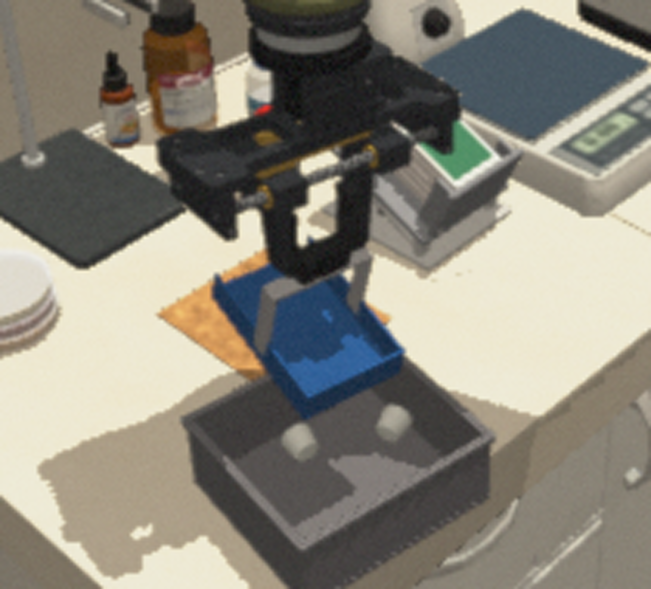

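carry_out:
  linear:
    - [0.02, -0.01, 0]
    - [0.045, -0.023, 0]
    - [0.07, -0.036, 0]
    - [0.1, -0.052, 0]
    - [0.13, -0.068, 0]
    - [0.155, -0.081, 0]
    - [0.17, -0.089, 0]
    - [0.17, -0.089, 0]
  roll: [0.03, 0.06, 0.09, 0.12, 0.145, 0.145, 0.145, 0.145]
  grip_force: 12

```text
clock: 48.93
tool_pos: [0.6037, 0.1798, 0.2284]
eef_rot: [0.005, 1.0, 0.023, -0.02]
contact_force: [0.2, 0.3, -2.2]
opening: 0.448
```

carry_out:
  linear:
    - [0, 0, 0]
    - [0, 0, 0]
    - [0, 0, 0]
  roll: [0, 0, 0]

```text
clock: 49.18
tool_pos: [0.6027, 0.1805, 0.2282]
eef_rot: [0.004, 1.0, 0.022, -0.02]
contact_force: [-0.2, -0.0, -2.0]
opening: 0.45
```

```bash
python3 - <<'E'
from tray import *
tilt()
s=snapshot('scene')
save('s34',cv2.resize(s['img'][140:330,120:330],None,fx=3.1,fy=3.1,interpolation=cv2.INTER_CUBIC))
E
```

```text
{'clock': 49.183, 'tool_pos': [0.603, 0.18, 0.228], 'eef_rot': [0.004, 1.0, 0.022, -0.02], 'opening': 0.45, 'contact_force': [-0.247, -0.043, -2.016], 'q': [0.083, 0.853, -0.829, 1.538, 0.62, 1.051, 0.676]}
yaw 179.62 toolz xy deg [-2.32  2.58] tilt in tool frame (x,y) deg [2.34 2.57]
```

View pics/s34.png

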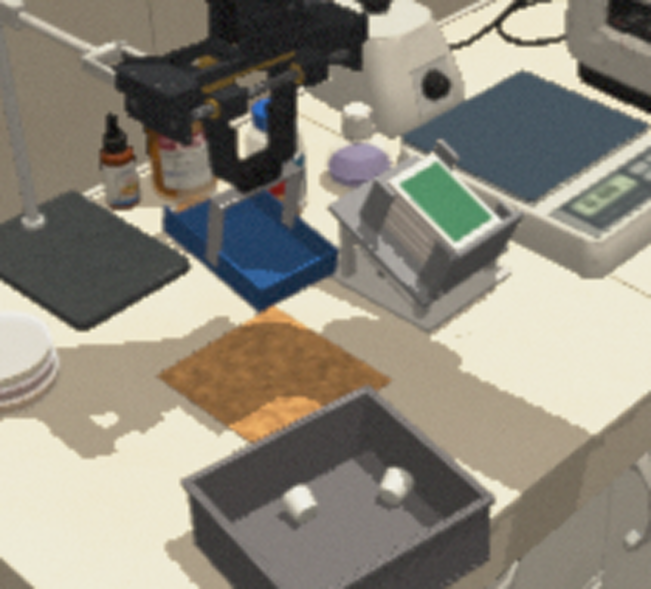

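carry_out:
  linear:
    - [0, 0, -0.01]
    - [0, 0, -0.03]
    - [0, 0, -0.055]
    - [0, 0, -0.08]
    - [0, 0, -0.1]
    - [0, 0, -0.112]
    - [0, 0, -0.115]
    - [0, 0, -0.115]
  roll: [0, 0, 0, 0, 0, 0, 0, 0]

```text
clock: 49.9
tool_pos: [0.6019, 0.181, 0.1128]
eef_rot: [0.003, 1.0, 0.022, -0.021]
contact_force: [0.6, -0.2, -1.4]
opening: 0.45
```

carry_out:
  linear:
    - [0, 0, -0.002]
    - [0, 0, -0.004]
    - [0, 0, -0.006]
    - [0, 0, -0.008]
    - [0, 0, -0.01]
    - [0, 0, -0.01]
  roll: [0, 0, 0, 0, 0, 0]

```text
clock: 50.4
tool_pos: [0.6032, 0.1843, 0.1052]
eef_rot: [0.003, 0.999, 0.025, -0.019]
contact_force: [0.3, 3.4, 6.2]
opening: 0.458
```

```bash
python3 - <<'E'
from tray import *
tilt()
s=snapshot('scene')
save('s35',cv2.resize(s['img'][140:330,120:330],None,fx=3.1,fy=3.1,interpolation=cv2.INTER_CUBIC))
E
```

```text
{'clock': 50.4, 'tool_pos': [0.603, 0.184, 0.105], 'eef_rot': [0.003, 0.999, 0.025, -0.019], 'opening': 0.458, 'contact_force': [0.277, 3.44, 6.207], 'q': [0.037, 1.0, -0.734, 1.62, 0.758, 0.839, 0.577]}
yaw 179.77 toolz xy deg [-2.15  2.9 ] tilt in tool frame (x,y) deg [2.17 2.89]
```

View pics/s35.png

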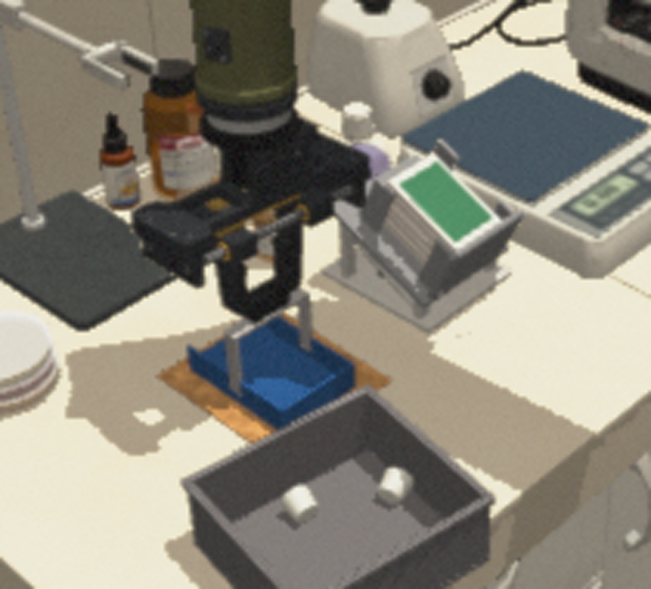

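carry_out:
  linear:
    - [0, 0, 0]
    - [0, 0, 0]
    - [0, 0, 0]
    - [0, 0, 0]
    - [0, 0, 0]
  roll: [0, 0, 0, 0, 0]
  gripper: 0.8

```text
clock: 50.87
tool_pos: [0.603, 0.1837, 0.1049]
eef_rot: [0.003, 1.0, 0.025, -0.019]
contact_force: [1.3, -0.1, -0.4]
opening: 0.793
```

carry_out:
  linear:
    - [0, 0, 0.01]
    - [0, 0, 0.03]
    - [0, 0, 0.06]
    - [0, 0, 0.09]
    - [0, 0, 0.13]
    - [0, 0, 0.16]
    - [0, 0, 0.18]
    - [0, 0, 0.18]
  roll: [0, 0, 0, 0, 0, 0, 0, 0]

```text
clock: 51.53
tool_pos: [0.6046, 0.1856, 0.2908]
eef_rot: [0.003, 1.0, 0.027, -0.015]
contact_force: [0.8, -0.1, 0.3]
opening: 0.801
```

carry_out:
  linear:
    - [-0.03, -0.03, 0]
    - [-0.06, -0.06, 0]
    - [-0.09, -0.09, 0]
    - [-0.12, -0.12, 0]
    - [-0.12, -0.15, 0]
    - [-0.12, -0.18, 0]
    - [-0.12, -0.2, 0]
    - [-0.12, -0.2, 0]
  roll: [0, 0, 0, 0, 0, 0, 0, 0]

```text
clock: 52.2
tool_pos: [0.4837, -0.0202, 0.2896]
eef_rot: [0.007, 1.0, 0.025, -0.017]
contact_force: [0.5, 0.3, 0.8]
opening: 0.801
```

```bash
python3 - <<'E'
from tray import *
tilt()
tray('top'); s=snapshot('top'); W=cloud(s)
save('t36',cv2.resize(s['img'][100:290,130:360],None,fx=3.3,fy=3.1,interpolation=cv2.INTER_CUBIC))
zoom('scene',(70,140,330,330),'s36',3)
E
```

```text
{'clock': 52.2, 'tool_pos': [0.484, -0.02, 0.29], 'eef_rot': [0.007, 1.0, 0.025, -0.017], 'opening': 0.801, 'contact_force': [0.521, 0.317, 0.761], 'q': [0.562, 0.618, -0.954, 1.887, 0.541, 0.957, 0.923]}
yaw 179.28 toolz xy deg [-1.89  2.9 ] tilt in tool frame (x,y) deg [1.93 2.88]
tray 0.67 [208. 212.] z% [-0.     0.01   0.103]
 low rect (array([598.2, 187.5]), array([ 81.6, 118.7]), np.float32(-0.1))
 grip rect (array([597.3, 186.2]), array([17.2, 38.8]), np.float32(89.1)) n 57 [0.596 0.185 0.099] ztop 0.107
 bridge rect (array([597.3, 186. ]), array([17.2, 78.9]), np.float32(89.1))
stopper_bin none
mat 0.87 [218. 212.] z% [-0.006  0.003  0.028]
  (array([599.7, 185.3]), array([134.6, 157.3]), np.float32(1.7))
tray_grip 0.88 [201.6 205.8] [0.597 0.187 0.102]
tray_lip 0.82 [205.4 192.6] [0.664 0.19  0.002]
```

View pics/s36.png

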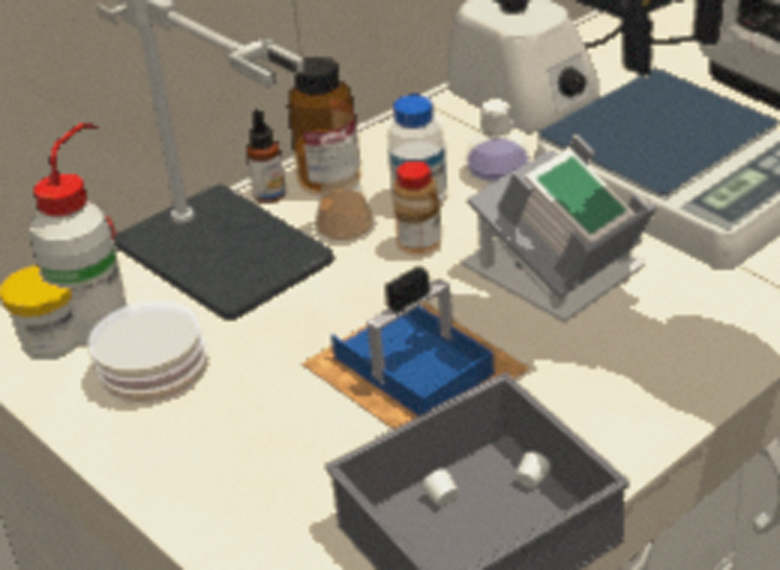

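View pics/t36.png

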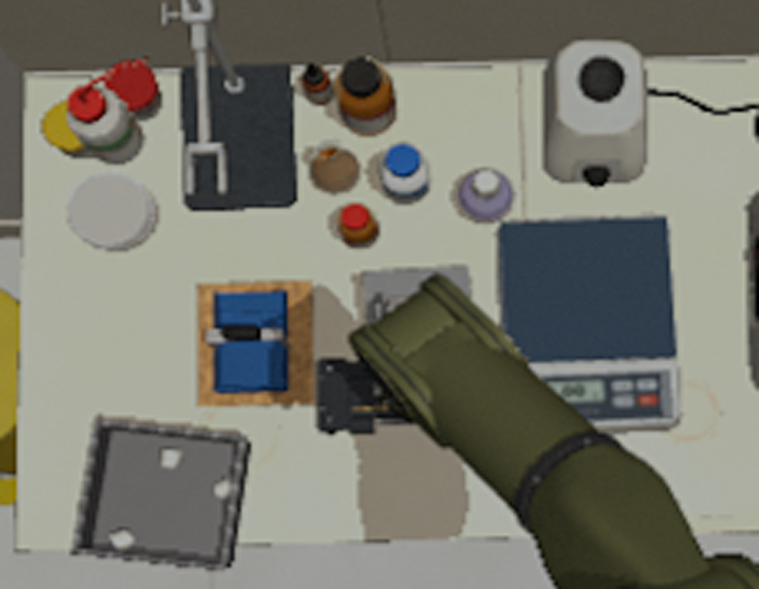

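```bash
python3 - <<'E'
from tray import *
s=snapshot('wrist'); save('w37',s['img']); W=cloud(s)
r=np.radians(25); t=np.radians(1.75); u=np.array([np.cos(t),np.sin(t),0]); v=np.array([-np.sin(t),np.cos(t),0])
O=np.array([.5615,-.006,.035])
for c in ['wrist','scene']:
    s=snapshot(c); W=cloud(s); D=W-O
    a=D@u; y=D@v; z=D[...,2]; S=a*np.cos(r)+z*np.sin(r); H=-a*np.sin(r)+z*np.cos(r)
    m=(H>0.035)&(H<0.062)&(abs(y)<0.037)&(S>0.002)&(S<0.12)
    print(c,m.sum(),'S',np.percentile(S[m],[1,50,99]).round(3),'y',np.percentile(y[m],[1,99]).round(3),'H',np.percentile(H[m],[2,50,98]).round(3))
    A=np.c_[S[m],y[m],np.ones(m.sum())]; k=np.linalg.lstsq(A,H[m],rcond=None)[0]; print('tilt rad',k[:2].round(3))
    print(rect(np.c_[S[m],y[m]]))
    # side strata
    for h0 in range(0,50,10):
        q=(H>h0/1000+.002)&(H<h0/1000+.008)&(abs(y)<0.0375)&(S>0.02)&(S<0.12)
        if q.sum()>5: print('  layer',h0,q.sum(),'S',np.percentile(S[q],[2,98]).round(3),'y',np.percentile(y[q],[2,98]).round(3))
E
```

```text
wrist 2416 S [0.003 0.029 0.054] y [-0.028  0.03 ] H [0.049 0.051 0.052]
tilt rad [ 0.002 -0.002]
(array([28.5,  0.8]), array([53.4, 60.1]), np.float32(89.5))
  layer 0 70 S [0.028 0.115] y [-0.037  0.036]
scene 604 S [0.003 0.045 0.087] y [-0.034  0.031] H [0.037 0.051 0.055]
tilt rad [-0.009 -0.065]
(array([45.1, -0.1]), array([72.4, 86.1]), np.float32(-0.1))
  layer 0 46 S [0.022 0.113] y [-0.017  0.037]
  layer 10 30 S [0.022 0.071] y [0.026 0.034]
  layer 20 24 S [0.022 0.069] y [0.027 0.032]
  layer 30 31 S [0.024 0.072] y [0.026 0.031]
  layer 40 56 S [0.022 0.086] y [-0.034  0.031]
```

View pics/w37.png

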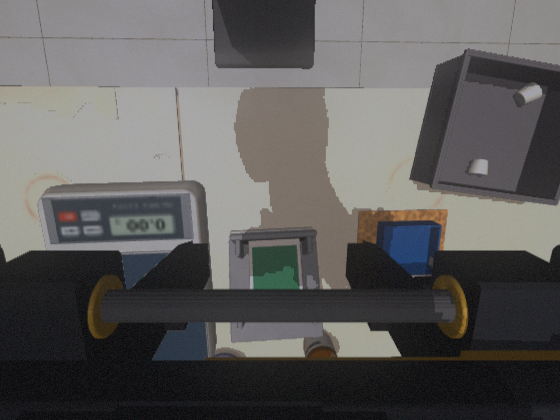

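carry_out:
  linear:
    - [-0.01, -0.03, 0]
    - [-0.02, -0.07, 0]
    - [-0.03, -0.11, 0]
    - [-0.04, -0.15, 0]
    - [-0.05, -0.19, 0]
    - [-0.06, -0.22, 0]
    - [-0.06, -0.24, 0]
    - [-0.06, -0.24, 0]
  roll: [0, 0, 0, 0, 0, 0, 0, 0]

```text
clock: 53.42
tool_pos: [0.4233, -0.2592, 0.2899]
eef_rot: [0.007, 1.0, 0.026, -0.016]
contact_force: [-0.0, -0.9, -0.6]
opening: 0.798
```

```bash
python3 - <<'E'
from tray import *
s=zoom('top',(130,150,360,290),'t38',3.4); W=cloud(s)
r=np.radians(25); t=np.radians(1.75); u=np.array([np.cos(t),np.sin(t),0]); v=np.array([-np.sin(t),np.cos(t),0])
O=np.array([.5615,-.006,.035]); D=W-O
a=D@u; y=D@v; z=D[...,2]; S=a*np.cos(r)+z*np.sin(r); H=-a*np.sin(r)+z*np.cos(r)
m=(H>0.035)&(H<0.062)&(abs(y)<0.034)&(S>0.0)&(S<0.12)
print('S',np.percentile(S[m],[1,99]).round(3),'y',np.percentile(y[m],[1,99]).round(3),'H',np.percentile(H[m],[2,50,98]).round(3))
m=(H>0.004)&(H<0.045)&(abs(y)<0.03)&(S>0.06)&(S<0.12); print('far side pts',m.sum(), S[m].max() if m.sum() else '')
# bystanders and stoppers
for n in ['timer','spirit_burner','bottle_small','stopper_0']:
    for o in cut_out(s,n)[:4]:
        if o['confidence']>.3:
            P=W[o['region']]; P=P[~np.isnan(P[:,0])]; print(n,round(o['confidence'],2),np.median(P,0).round(3))
E
```

```text
S [0.001 0.088] y [-0.027  0.032] H [0.041 0.05  0.059]
far side pts 97 0.11853749229225022
timer 0.62 [ 0.398 -0.493  0.016]
spirit_burner 0.53 [ 0.762 -0.078  0.039]
bottle_small 0.65 [0.723 0.061 0.073]
```

View pics/t38.png

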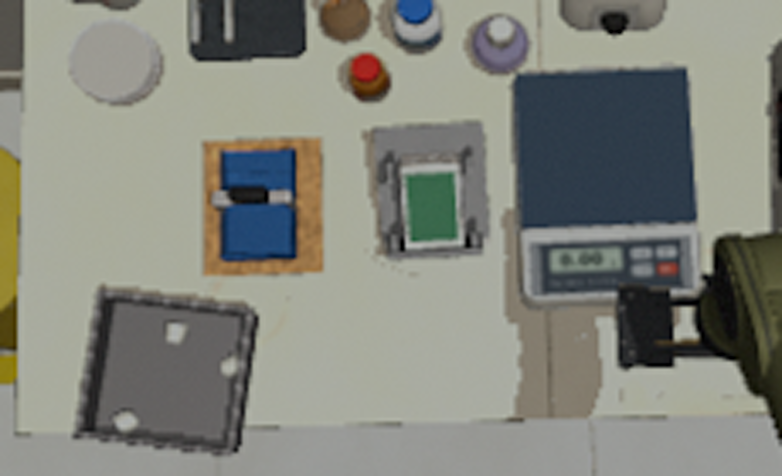

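carry_out:
  linear:
    - [0, 0, 0]
    - [0, 0, 0]
    - [0, 0, 0]
    - [0, 0, 0]
    - [0, 0, 0]
    - [0, 0, 0]
    - [0, 0, 0]
    - [0, 0, 0]
  roll: [0, 0, 0, 0, 0, 0, 0, 0]

```text
clock: 54.33
tool_pos: [0.4251, -0.2521, 0.2911]
eef_rot: [0.001, 1.0, 0.027, -0.015]
contact_force: [-0.5, -0.4, -0.1]
opening: 0.798
```

```bash
python3 - <<'E'
from tray import *
s=zoom('top',(130,150,360,290),'t39',3.4)
a=cv2.imread('pics/t38.png').astype(int);b=cv2.imread('pics/t39.png').astype(int); d=abs(a-b)[280:460,70:270].max(-1); print('bin diff',d.max(),(d>40).sum())
s=snapshot('scene'); W=cloud(s)
for o in cut_out(s,'timer')[:1]:
    P=W[o['region']]; P=P[~np.isnan(P[:,0])]; print('timer',o['confidence'],np.median(P,0).round(3),rect(P[P[:,2]>.012]))
save('s39',cv2.resize(s['img'][120:330,60:440],None,fx=2,fy=2))
E
```

```text
bin diff 12 0
timer 0.84 [ 0.392 -0.468  0.017] (array([ 394.2, -479.4]), array([67.7, 73.6]), np.float32(-70.9))
```

View pics/s39.png

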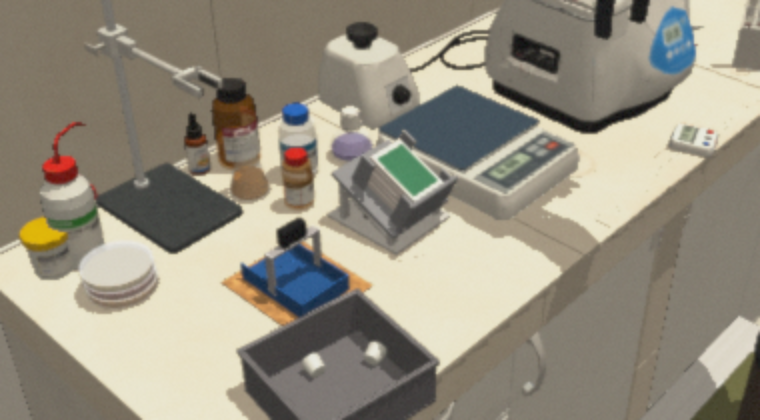

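All is at rest: the pile is flat, the empty tray is on the mat, the three stoppers are in the bin and the bystanders have not moved. Handing in.

```bash
python3 - <<'E'
from plant import finish_job
print(finish_job())
E
```

```text
the job is handed in; nothing more can be done
None
```

I handed the job in at about 54 s of the 210 s. All five tiles, all three stoppers present and the tray are where you asked. No verdict was reported.

**What I did**
- **Tiles:** I picked up blue, terracotta, yellow, red and green one at a time. Each was set between the guide cheeks and let slide to the backstop.
- **Stoppers:** The arm can only turn about the vertical, so I pushed the tray's lip against the bin's inner wall. The tray swung in the grip to roughly 50° and the stoppers fell into the bin when I backed off.
- **Tray:** I let it swing upright again and set it down on the mat.

**Last checks**
- **Pile:** The wrist and top cameras put the top tile at 50–51 mm above the board, which is right for five flat tiles. It lies against the backstop and within about 2 mm of the middle line. The wrist camera put its tilt below 0.01 rad.
- **Tray:** It is upright and empty at about (0.598, 0.187), with the mat's centre at about (0.600, 0.184).
- **Stoppers:** All three are in the bin; two pictures about a second apart showed no movement.
- **Bystanders:** The burner, bottle and timer read as at the start.

**What was off or disagreed**
- An early wrong turn ran into joint limits and left the tool tilted about 3° for the rest of the job. I worked with that tilt.
- One scene-camera fit gave the top tile a 0.065 rad tilt, because it picked up side-face points; I relied on the wrist camera.
- One top-camera reading put the timer about 19 mm off while the arm was in that part of the view. The scene camera put it within about 5 mm of its start.
- The lower tiles' edges against the backstop could only be judged by eye and from the flat top.

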